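# Stack three blanks squarely in the drilling jig

## Task

Get the drilling jig ready for drilling three blanks as one pile: swing its end stop out from the front of the nest until it snaps past its detent and is fully home, and stack the three long blanks flat on one another in the jig, every bored end towards the end stop and every blank pushed gently flush against both the fence and the end stop. Leave the short off-cut and the other things on the bench where they lie.

Things in the scene. Friction and masses are not known exactly. Their poses are not given: they have to be found in the camera images.
- nest (a point): Point on the upper face of the jig's dark steel base (12 mm thick, bolted down) under the centre of a correctly placed pile. y: along the blanks' length towards the end stop; x: across them towards the fence; z up. The base spans x -0.088 to 0.056, y -0.072 to 0.088; front (-x) and -y end are open. A blank flush with fence and stop has a long side at x = 0.030 and a short end at y = 0.050.
- fence: The fence: an upright steel bar 12 mm thick, 112 mm long, 34 mm high, fixed on the base along the far long side of the nest; its smooth face towards the nest lies at x = 0.030 of the nest frame, along y from -0.060 to 0.052. Origin at the centre of its foot. There is no room for a finger between it and a flush blank. A blank must be pushed against it gently, with less than 40 N; 10 to 20 N is plenty.
- fence_top (a point): Centre of the fence's upper face, 34 mm over the base, at x = 0.036, y = -0.004 in the nest frame
- stop_shoulder (a point): Top of a fixed steel block 14 x 14 mm, 24 mm high over the base, that backs the end stop when it is home; at x = -0.008, y = 0.0695 in the nest frame.
- stop_pivot (a point): Top of the upright pivot of the end stop, fixed on the jig at x = -0.050, y = 0.0615 of the nest frame, 38.5 mm over the base. A cap 18 mm across is on it.
- end_stop (a joint): Angle of the end stop, anticlockwise from above. 0 = parked, pointing along the nest's -y in front of the nest (starts at 0 to 0.35 rad); 1.571 = home, pointing along +x across the nest's end. It sweeps through the nest. It turns easily (1 N) to about 1.2, then a spring ball has to be forced past a detent pin, some 4 to 7 N at the knob up to about 1.38, then it snaps to a firm end at 1.571 and stays.
- stop_knob (a point): Middle of the black upright knob on the end stop: 14 mm diameter, 22 mm high, this point 47 mm over the base; with the stop home it is at x = 0.005, y = 0.056 of the nest frame, parked at x = -0.0555, y = 0.0065. The end stop itself is a steel bar 12 mm thick, from 1.5 to 33.5 mm over the base, reaching 72 mm from the pivot axis; the knob stands on its top near the free end.
- blank_1_mid (a point): Centre of one of the three identical long blanks: aluminium plate 100 x 60 x 10 mm (mass about 0.15 kg) with one plain 22 mm through bore, lying flat at the start; this point is its centre, half-way up; x along its 60 mm width, y along its 100 mm length towards the bored end, z up
- blank_2_mid (a point): Centre of one of the three identical long blanks: aluminium plate 100 x 60 x 10 mm (mass about 0.15 kg) with one plain 22 mm through bore, lying flat at the start; this point is its centre, half-way up; x along its 60 mm width, y along its 100 mm length towards the bored end, z up
- blank_3_mid (a point): Centre of one of the three identical long blanks: aluminium plate 100 x 60 x 10 mm (mass about 0.15 kg) with one plain 22 mm through bore, lying flat at the start; this point is its centre, half-way up; x along its 60 mm width, y along its 100 mm length towards the bored end, z up
- blank_1_bore (a point): Centre of the bore of the same blank, half-way up: 25 mm from one short end, 25 mm from the blank's centre along its +y
- blank_2_bore (a point): Centre of the bore of the same blank, half-way up: 25 mm from one short end, 25 mm from the blank's centre along its +y
- blank_3_bore (a point): Centre of the bore of the same blank, half-way up: 25 mm from one short end, 25 mm from the blank's centre along its +y
- blank_1: The same blank as a body; origin at the centre of its underside
- blank_2: The same blank as a body; origin at the centre of its underside
- blank_3: The same blank as a body; origin at the centre of its underside
- off_cut_mid (a point): Centre, half-way up, of a short off-cut of the same bar, 70 x 60 x 10 mm with the same bore, lying among the blanks: not to be moved; y along its 70 mm length
- calliper: Steel sliding calliper lying on the bench near the robot, 230 mm long, 76 mm wide, 8 mm thick: not to be moved; origin at the centre of its underside, its length along its y
- paste_tin: Round tin 66 mm in diameter, 24 mm high: not to be moved; origin at the centre of its underside
Mind the look-alikes: they are no part of the job. What is shaped like the blank_2 but green, orange or pink is not meant.

How it is judged:
By the outcome, as a careful person would: the job done as asked, in the order asked, and still so for the second after the job is handed in, with the robot touching nothing.
It also fails if it takes over 72 s, if anything falls off the work surface, if the arm or the gripper's body presses on something with over 40 N, if the wrist force passes 120 N, or if a joint passes its speed limit or range.

## Robot

A 6-joint arm with a two-finger parallel gripper is mounted at the origin on a cart in front of the work surface, level with it; the furniture and walls round the work are solid. World frame = base frame: x ahead of the robot, y to its left, z up, the work surface at z = 0. Lengths are in m, angles in degrees, forces in N, time in s.
With the tool pointing down it reaches from about 0.3 to 0.75 m from the base axis. Payload 8.5 kg.
Tool frame: the origin (TCP) lies midway between the tips of the shut fingers; the grasp point (between the pads) lies 19 mm behind it; z points along the fingers, y is the direction in which the jaws open and shut (so a half turn about z gives the same grasp; the last joint's range is limited). The gripper opens to 85 mm and grips with 20 to 120 N. Pads are 22 mm wide; open, the fingers measure 114 mm over their backs; the gripper's body (76 mm by 85 mm) begins 54 mm behind the grasp point. The pads swing forward as they close: fully open they stand 13 mm farther back than shut.
Start: joints at [-86.477, 21.807, 74.336, -0, 83.858, -12.336], TCP at [0.15, -0.529, 0.208] pointing down, gripper open.
Joint ranges: [-178.18, 178.18], [-50.72, 133.34], [12.68, 142.11], [-81.47, 261.47], [9.98, 163.14], [-165.26, 165.26]. Speed limits (degrees/s): [136.94, 136.94, 180, 180, 180, 180].

## Interface

Orientations are given as a 3x3 rotation matrix whose columns are the frame's x, y, z axes.
In Python, from rig import status, eyes, env gives the robot as it stands. The module is installed in compiled form; this text tells all that it offers.
- The arm moves only by the tool play_rows, never from a script. Its argument "targets" is text: rows parted by semicolons, each of 5 numbers parted by spaces: the shift along the tool's x, y, z in m, then the turn about the tool's z in rad, then the closure, from 0 (fully open) to 1 (shut). A call has 1 to 5 rows; each row is the pose to reach, as a shift and turn from the pose commanded when the call began, along the tool's axes at that moment; what a row does not reach only later rows make up. A row lasts 1/10 s, in which the tool goes at most 50 mm and 8.59 degrees, less where a joint would pass 70% of its speed; a pose out of reach is approached as far as the arm can. A call with a gripper value outside its range is refused whole. The fingers move at their own pace and stop on an object; "force" is the grip in N (left out, the last holds). Time passes only in rows, so rows that repeat a pose let the fingers close. It gives the time, the measured TCP pose, the force and the opening at its end, in the units of the state.
- status.observe(): the state, without advancing time (a new reading comes with each control period).
- eyes.get_image(name): name is "scene" or "top" or "wrist"; returns a dict with "pixels" (400x640x3 uint8, red, green, blue), "range_z" (400x640 float32, m along the optical axis (not along the pixel's ray), 0 where there is no reading), "mtx" (3x3 intrinsics, pixels), "world_to_cam" (4x4, takes a point from world to camera coordinates); the wrist camera has in their place "T_tool_cam" (4x4, takes a point from camera to tool coordinates, whose origin is the TCP and whose axes are the flange's). Camera axes: x right, y up, looking along -z (the intrinsics and any distortion apply to the point x, -y, -z); pixel columns grow to the right and rows downward; lengths in m; the calibration is good to about 2 mm. A picture is of the moment at which its call begins: read the wrist's pose just before it.
- env.close_job(): hands the job in, once; it reports no verdict.
The state is a dict: "time_s": time; "q": joint angles; "qvel": joint speeds; "joint_efforts": joint torques, N m; "position": TCP position; "tool_rot": TCP orientation; "ft_force": force on the tool from outside, world axes, zero at the start; "wrist_torque": the same for the moment, N m; "grip_width": finger opening in m.
Only numpy, scipy, OpenCV 4.12 (cv2) and the standard library are available. Lean on these libraries where they do the work, as an engineer would, in place of code of your own. Each camera call takes 0.05 s, during which the arm holds its last target.

## Working session

There is one attempt and no reset: what is moved stays moved. The work goes in short steps, Python scripts to look and compute and a tool call to move; the robot and the scene stay as the last step left them, time stands still between calls to the robot, and variables do not carry over. Pictures are saved under pics/ and viewed, and the job is handed in when it is done.

Besides the shell and the picture viewer there is one more tool, called after "Request:" by a JSON object that holds its "op" and its "data", one argument or row to a line. play_rows: Moves the arm, as the interface text tells. Its arguments: {"type":"object","properties":{"targets":{"type":"string"},"force":{"type":"number"}},"required":["targets"]}

```bash
mkdir -p pics; cat > h.py <<'E'
import numpy as np, cv2
from rig import status, eyes, env
def snap(n,fn):
    s=status.observe(); im=eyes.get_image(n)
    cv2.imwrite('pics/%s.png'%fn, im['pixels'][:,:,::-1])
    np.save('pics/%s.npy'%fn, {'im':im,'s':s}, allow_pickle=True)
    return s,im
def load(fn):
    d=np.load('pics/%s.npy'%fn,allow_pickle=True).item(); return d['s'],d['im']
def cam2world(s,im):
    if 'world_to_cam' in im: return np.linalg.inv(np.array(im['world_to_cam']))
    T=np.eye(4);T[:3,:3]=s['tool_rot'];T[:3,3]=s['position'];return T@np.array(im['T_tool_cam'])
def ray(s,im,uv):
    K=np.array(im['mtx']);d=np.linalg.inv(K)@np.array([uv[0],uv[1],1.0]);d=np.array([d[0],-d[1],-d[2]])
    T=cam2world(s,im);return T[:3,3],T[:3,:3]@d
def onplane(s,im,uv,z):
    o,d=ray(s,im,uv);return o+d*(z-o[2])/d[2]
def proj(s,im,P):
    T=np.linalg.inv(cam2world(s,im));p=T[:3,:3]@np.array(P)+T[:3,3];K=np.array(im['mtx']);q=K@np.array([p[0],-p[1],-p[2]]);return q[:2]/q[2]
def cloud(s,im):
    K=np.array(im['mtx']);z=im['range_z'];v,u=np.mgrid[0:400,0:640]
    d=np.stack([(u-K[0,2])/K[0,0]*z,-(v-K[1,2])/K[1,1]*z,-z],-1)
    T=cam2world(s,im);return d@T[:3,:3].T+T[:3,3]
E
python3 - <<'E'
from h import *
for n in ['scene','top','wrist']:
    s,im=snap(n,n+'0'); print(n,{k:(v if np.size(v)<20 else np.shape(v)) for k,v in im.items()})
print(s)
E
```

```text
scene {'pixels': (400, 640, 3), 'range_z': (400, 640), 'mtx': array([[454.23807785,   0.        , 325.18624385],
       [  0.        , 454.23807785, 208.0115665 ],
       [  0.        ,   0.        ,   1.        ]]), 'world_to_cam': array([[-0.64495046, -0.7637884 , -0.02581063,  0.32727861],
       [ 0.30925006, -0.29172083,  0.90513168, -0.21091253],
       [-0.69885857,  0.57578315,  0.42434709, -0.89396063],
       [ 0.        ,  0.        ,  0.        ,  1.        ]])}
top {'pixels': (400, 640, 3), 'range_z': (400, 640), 'mtx': array([[392.57711096,   0.        , 313.21957219],
       [  0.        , 392.57711096, 204.4483752 ],
       [  0.        ,   0.        ,   1.        ]]), 'world_to_cam': array([[-2.99466752e-02, -9.99547128e-01, -2.95560906e-03,
         3.46105596e-02],
       [ 9.94200411e-01, -3.00917835e-02,  1.03247410e-01,
        -5.23539035e-01],
       [-1.03289592e-01,  1.53448916e-04,  9.94651314e-01,
        -1.14892972e+00],
       [ 0.00000000e+00,  0.00000000e+00,  0.00000000e+00,
         1.00000000e+00]])}
wrist {'pixels': (400, 640, 3), 'range_z': (400,
[... 613 characters left out ...]
01e-03,
        8.38582114e+01, -1.23348553e+01]), 'qvel': array([ 0.0515523 , -0.16157121, -0.23356711, -0.01907679, -0.07988211,
        0.01121386]), 'joint_efforts': array([ 4.76520669e-03, -4.49216688e+01, -2.31654847e+01, -1.59831598e-04,
        3.69979301e-03, -3.56913432e-06]), 'position': array([ 0.15028355, -0.52876679,  0.20747138]), 'tool_rot': array([[ 9.61941890e-01,  2.73254087e-01, -6.37581549e-05],
       [ 2.73253931e-01, -9.61941033e-01,  1.31858877e-03],
       [ 2.98978185e-04, -1.28582794e-03, -9.99999129e-01]]), 'ft_force': array([-0.52279005, -0.02484013,  0.40393196]), 'wrist_torque': array([-0.01199063,  0.01164597, -0.02740705]), 'grip_width': 0.08564882976791817}
```

View pics/top0.png

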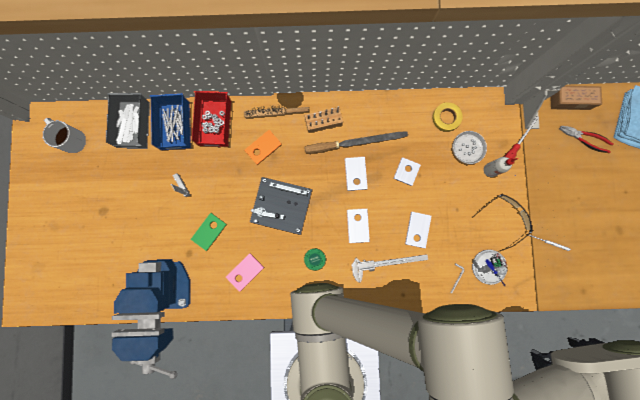

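View pics/scene0.png

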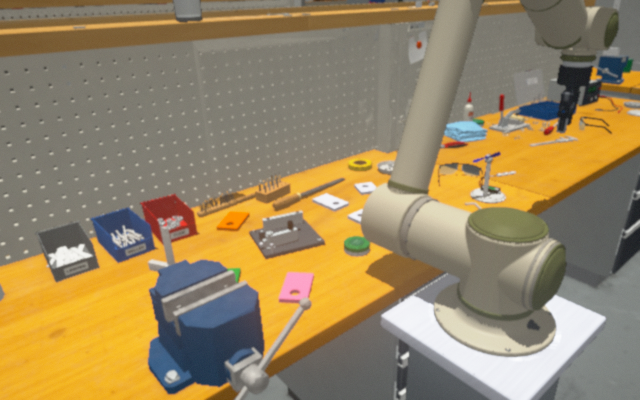

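View pics/wrist0.png

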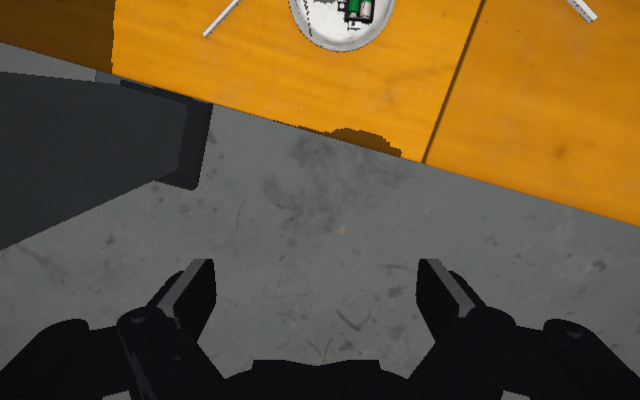

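The top view shows the jig at (281,205), long white blanks at about (357,173), (358,226) and (419,230), the off-cut at (407,171), the tin at (315,259) and the calliper at (390,266).

```bash
python3 - <<'E'
from h import *
s,im=load('top0')
p=im['pixels']
c=p[140:260,230:450][:,:,::-1]
cv2.imwrite('pics/topz.png',cv2.resize(c,None,fx=3.6,fy=3.6,interpolation=cv2.INTER_CUBIC))
m=(p.min(2)>200).astype(np.uint8); m[:150]=0;m[250:]=0
cs,_=cv2.findContours(m,cv2.RETR_CCOMP,cv2.CHAIN_APPROX_NONE)
C=cloud(s,im)
for c in cs:
    if cv2.contourArea(c)<25: continue
    r=cv2.minAreaRect(c); 
    W=onplane(s,im,r[0],0.01)
    b=[onplane(s,im,q,0.01)[:2].round(3) for q in cv2.boxPoints(r)]
    u,v=np.round(r[0]).astype(int)
    print(np.round(r[0],1),np.round(r[1],1),round(r[2],1),cv2.contourArea(c),W.round(3),b,C[v,u].round(3))
for uv in [(264,180),(311,190),(250,228),(301,236)]:
    print(uv,onplane(s,im,uv,0.012).round(3),C[uv[1],uv[0]].round(3))
E
```

```text
[418.3 229.6] [19.8 32.9] 10.6 600.5 [ 0.44  -0.296  0.01 ] [array([ 0.399, -0.255]), array([ 0.495, -0.279]), array([ 0.483, -0.337]), array([ 0.386, -0.313])] [ 0.439 -0.295  0.011]
[416.5 237.5] [8.5 8.5] 45.0 60.0 [ 0.417 -0.289  0.01 ] [array([ 0.417, -0.271]), array([ 0.435, -0.29 ]), array([ 0.416, -0.307]), array([ 0.399, -0.288])] [ 0.415 -0.293 -0.001]
[357.8 225.2] [33.1 20. ] 85.9 611.0 [ 0.459 -0.114  0.01 ] [array([ 0.508, -0.082]), array([ 0.51 , -0.143]), array([ 0.411, -0.146]), array([ 0.408, -0.085])] [ 0.46  -0.115  0.01 ]
[357.5 217. ] [7.8 7.8] 45.0 51.0 [ 0.484 -0.114  0.01 ] [array([ 0.484, -0.097]), array([ 0.501, -0.115]), array([ 0.483, -0.131]), array([ 0.467, -0.113])] [ 0.484 -0.116  0.003]
[262.9 211.8] [23.7  6. ] 18.4 55.5 [0.508 0.172 0.01 ] [array([0.512, 0.209]), array([0.529, 0.203]), array([0.504, 0.135]), array([0.487, 0.141])] [0.504 0.167 0.048]
[288.2 188.2] [24.7  3.2] 14.0 56.5 [0.578 0.094 0.01 ] [array([0.584, 0.131]), array([0.593, 0.129]), array([0.573, 0.056]), array([0.563, 0.059])] [0.573 0.092 0.048]
[178.4 181.6] [16.8  3.4] 59.0 3
[... 549 characters left out ...]
 0.01 ] [array([ 0.666, -0.082]), array([ 0.67 , -0.142]), array([ 0.571, -0.146]), array([ 0.568, -0.087])] [ 0.619 -0.115  0.012]
[356.5 181. ] [7.8 7.8] 45.0 54.0 [ 0.594 -0.116  0.01 ] [array([ 0.595, -0.099]), array([ 0.611, -0.116]), array([ 0.594, -0.132]), array([ 0.577, -0.115])] [ 0.595 -0.115  0.002]
[468.  154.5] [ 9. 24.] 90.0 82.5 [ 0.666 -0.462  0.01 ] [array([ 0.681, -0.426]), array([ 0.679, -0.5  ]), array([ 0.651, -0.498]), array([ 0.653, -0.424])] [ 0.67  -0.466  0.001]
(264, 180) [0.606 0.167 0.012] [0.605 0.166 0.018]
(311, 190) [0.57  0.024 0.012] [0.57  0.024 0.015]
(250, 228) [0.46  0.212 0.012] [0.461 0.213 0.001]
(301, 236) [0.432 0.058 0.012] [ 0.432  0.059 -0.001]
```

View pics/topz.png

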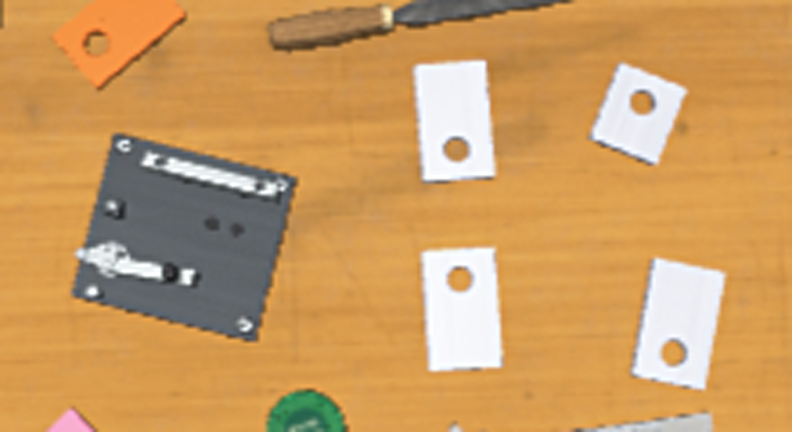

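```bash
cat >> h.py <<'E'
def go(P,yaw=None,s=None):
    "tool shift and turn to reach world P with tool x at world angle yaw (deg)"
    s=s or status.observe();R=np.array(s['tool_rot']);p=np.array(s['position'])
    d=R.T@(np.array(P)-p);cur=np.degrees(np.arctan2(R[1,0],R[0,0]))
    t=0 if yaw is None else np.radians(-((yaw-cur+180)%360-180))
    n=max(np.linalg.norm(d)/.05,abs(np.degrees(t))/8.59)
    print('d',d.round(4),'turn',round(t,4),'rows',round(n,1),'| cur',p.round(4),'yaw',round(cur,2),'t',s['time_s'],'q6',s['q'][5].round(1),'F',np.round(s['ft_force'],1),'w',round(s['grip_width'],4));return d,t
E
python3 -c "
from h import *
go((0.48,-0.17,0.27),-14.5);go((0.53,0.09,0.27),-14.5)"
```

```text
d [ 0.4152 -0.2551 -0.062 ] turn 0.5299 rows 9.8 | cur [ 0.1503 -0.5288  0.2076] yaw 15.86 t 0.15 q6 -12.3 F [0.  0.4 1. ] w 0.0856
d [ 0.5344 -0.4916 -0.0617] turn 0.5299 rows 14.6 | cur [ 0.1503 -0.5288  0.2076] yaw 15.86 t 0.15 q6 -12.3 F [0.  0.4 1. ] w 0.0856
```

Request:
{"op": "play_rows", "data": {
  "targets": "0.042 -0.025 -0.006 0 0;0.083 -0.051 -0.012 0 0;0.125 -0.076 -0.018 0 0;0.166 -0.102 -0.025 0 0;0.207 -0.127 -0.031 0 0"
}}

```text
time_s: 0.65
position: [0.3156, -0.3486, 0.2393]
tool_rot: [[0.962, 0.273, 0.0], [0.273, -0.962, 0.0], [0.0, -0.0, -1.0]]
ft_force: [1.3, 0.3, -0.6]
grip_width: 0.0849
```

Request:
{"op": "play_rows", "data": {
  "targets": "0.042 -0.025 -0.006 0.1 0;0.083 -0.051 -0.012 0.2 0;0.125 -0.076 -0.018 0.3 0;0.166 -0.102 -0.025 0.4 0;0.207 -0.127 -0.031 0.53 0"
}}

```text
time_s: 1.15
position: [0.4791, -0.1709, 0.2701]
tool_rot: [[0.968, -0.25, 0.0], [-0.25, -0.968, -0.0], [0.0, 0.0, -1.0]]
ft_force: [-0.1, -0.3, -0.2]
grip_width: 0.0855
```

```bash
python3 -c "
from h import *
snap('wrist','w1');go((0.53,0.09,0.27),-14.5)"
```

```text
d [-0.0201 -0.2602  0.0013] turn -0.0073 rows 5.2 | cur [ 0.4824 -0.1666  0.2708] yaw -14.92 t 1.2 q6 72.5 F [-1.3  5.3 -0.7] w 0.085
```

View pics/w1.png

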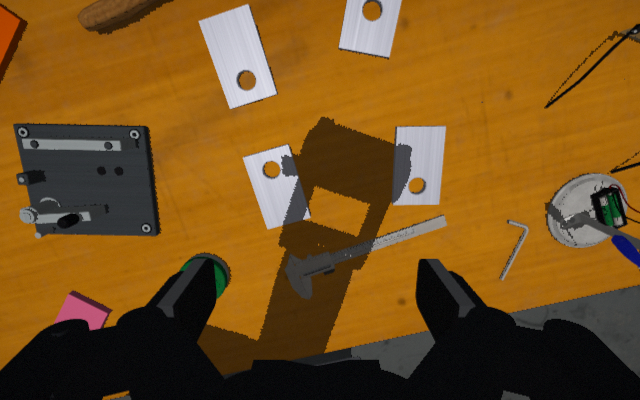

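The wrist view shows all three long blanks, the off-cut at the top, and the jig at left with its knob near (68,220).

Request:
{"op": "play_rows", "data": {
  "targets": "0 -0.049 0 0 0;0 -0.098 0 0 0;0 -0.147 0 0 0;0 -0.196 0 0 0;0 -0.240 0 0 0"
}}

```text
time_s: 1.7
position: [0.5371, 0.062, 0.2697]
tool_rot: [[0.969, -0.245, -0.0], [-0.245, -0.969, 0.0], [-0.0, -0.0, -1.0]]
ft_force: [0.0, -0.6, -0.4]
grip_width: 0.0851
```

Request:
{"op": "play_rows", "data": {
  "targets": "0 -0.020 0 0 0;0 -0.020 0 0 0;0 -0.020 0 0 0"
}}

```text
time_s: 2.0
position: [0.5418, 0.0789, 0.2695]
tool_rot: [[0.969, -0.245, -0.001], [-0.245, -0.969, -0.0], [-0.001, 0.0, -1.0]]
ft_force: [0.3, -0.3, 0.4]
grip_width: 0.0854
```

```bash
python3 -c "
from h import *
s,im=snap('wrist','w2');go((0.53,0.09,0.27),-14.5)
cv2.imwrite('pics/w2z.png',cv2.resize(im['pixels'][60:280,150:480][:,:,::-1],None,fx=2.4,fy=2.4,interpolation=cv2.INTER_CUBIC))
"
```

```text
d [-0.0143 -0.0084 -0.0004] turn 0.0041 rows 0.3 | cur [0.5418 0.0784 0.2696] yaw -14.27 t 2.05 q6 100.1 F [-0.2 -0.5 -0.9] w 0.0853
```

View pics/w2.png

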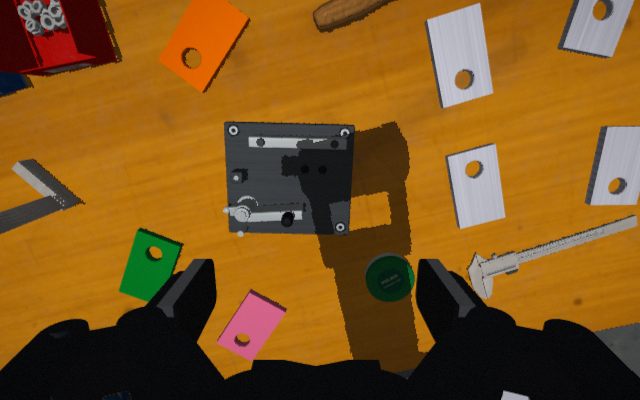

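View pics/w2z.png

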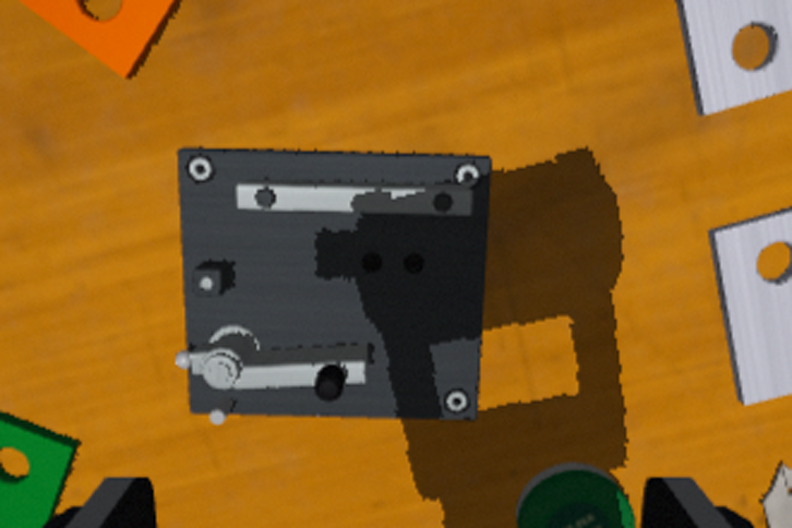

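The base's corners in w2 are near (225,122), (355,125), (348,235) and (230,232). The knob is at about (287,219) and the pivot cap at about (242,213). I'll fit these now.

```bash
cat > fit.py <<'E'
from h import *
def nestfit(fn,v=True):
    s,im=load(fn);p=im['pixels'];hsv=cv2.cvtColor(p,cv2.COLOR_RGB2HSV)
    return s,im,hsv
if __name__=='__main__':
    s,im,hsv=nestfit('w2')
    m=(hsv[:,:,1]<90).astype(np.uint8)
    roi=np.zeros_like(m);roi[105:250,205:375]=1;m*=roi
    m=cv2.morphologyEx(m,cv2.MORPH_CLOSE,np.ones((9,9)))
    cs,_=cv2.findContours(m,cv2.RETR_EXTERNAL,cv2.CHAIN_APPROX_NONE)
    c=max(cs,key=cv2.contourArea);P=np.array([onplane(s,im,q,0.012)[:2] for q in c[:,0]],np.float32)
    r=cv2.minAreaRect(P);print('rect',r,cv2.contourArea(c))
    C=cloud(s,im)
    # depth-based: points with heights
    R=C[105:250,205:375].reshape(-1,3)
    for lo,hi in [(0.008,0.016),(0.042,0.049)]:
        sel=R[(R[:,2]>lo)&(R[:,2]<hi)];print(lo,hi,len(sel),sel[:,2].mean() if len(sel) else 0)
    ctr=None
    B=R[(R[:,2]>.006)&(R[:,2]<.018)]
    r=cv2.minAreaRect(B[:,:2].astype(np.float32));print('depthrect',r)
    F=R[(R[:,2]>.04)&(R[:,2]<.05)]
    F=F[F[:,0]>0.55];print('fence',len(F),cv2.minAreaRect(F[:,:2].astype(np.float32)),np.median(F[:,2]))
    # knob
    km=((hsv[:,:,2]<40)).astype(np.uint8);k=np.zeros_like(km);k[208:232,276:300]=1
    km*=k
    n,l,st,ce=cv2.connectedComponentsWithStats(km);print(st[1:],ce[1:])
    for uv in [(287.5,219),(287.5,214),(287.5,220)]:
        u,v=np.round(uv).astype(int);print(uv,C[v,u].round(4),onplane(s,im,uv,0.07).round(4))
    print('heights near knob',np.sort(C[208:232,278:300,2].ravel())[-10:].round(4))
    for uv in [(242.5,212.5)]:
        u,v=np.round(uv).astype(int);print(uv,C[v,u].round(4),onplane(s,im,uv,0.0505).round(4))
E
python3 fit.py
```

```text
rect ((0.5266178846359253, 0.12038891017436981), (0.16461065411567688, 0.1487693190574646), 74.29564666748047) 13540.5
0.008 0.016 11006 0.011097687289976604
0.042 0.049 1582 0.04490791696596573
depthrect ((0.5273775458335876, 0.11750001460313797), (0.16060321033000946, 0.14456185698509216), 74.38202667236328)
fence 1068 ((0.5743509531021118, 0.09165993332862854), (0.11212511360645294, 0.012348175048828125), 74.24825286865234) 0.04492528347016936
[[281 212  13  15 147]] [[287.16326531 219.20408163]]
(287.5, 219) [0.4968 0.1218 0.0694] [0.4971 0.1222 0.07  ]
(287.5, 214) [0.4995 0.1219 0.059 ] [0.5029 0.1206 0.07  ]
(287.5, 220) [0.4955 0.1222 0.0688] [0.496  0.1225 0.07  ]
heights near knob [0.07   0.07   0.07   0.0702 0.0703 0.0703 0.0704 0.0714 0.4342 0.4342]
(242.5, 212.5) [0.5127 0.1755 0.0501] [0.5121 0.175  0.0505]
```

```bash
cat > bl.py <<'E'
from h import *
import sys
O=np.array([0.5407,0.1054]);ex=np.array([.9627,-.2706]);ey=np.array([.2706,.9627])
def N(P): d=np.array(P)[:2]-O;return np.array([d@ex,d@ey])
def Wn(x,y): return O+x*ex+y*ey
def blanks(fn):
    s,im=load(fn);p=im['pixels'];hsv=cv2.cvtColor(p,cv2.COLOR_RGB2HSV);C=cloud(s,im)
    C0=C.copy()
    m=((hsv[:,:,1]<60)&(C[:,:,2]>0.005)&(C[:,:,2]<0.014)&(C[:,:,0]>0.3)&(C[:,:,0]<0.72)).astype(np.uint8)
    m=cv2.morphologyEx(m,cv2.MORPH_OPEN,np.ones((3,3)))
    n,l,st,ce=cv2.connectedComponentsWithStats(m,connectivity=4)
    for i in range(1,n):
        if st[i][4]<600: continue
        Q=C[l==i];r=cv2.minAreaRect(Q[:,:2].astype(np.float32))
        # bore: hole
        cs,h=cv2.findContours((l==i).astype(np.uint8),cv2.RETR_CCOMP,cv2.CHAIN_APPROX_NONE)
        hb=[cv2.minEnclosingCircle(c) for c,hh in zip(cs,h[0]) if hh[3]>=0 and cv2.contourArea(c)>40]
        b=[onplane(s,im,x[0],0.01)[:2].round(4) for x in hb]
        print(fn,st[i],'c',np.round(r[0],4),'size',np.round(r[1],4),'ang',round(r[2],2),'z',np.median(Q[:,2]).round(4),'bore',b)
if __name__=='__main__':
    for f in sys.argv[1:]: blanks(f)
E
python3 - <<'E'
from bl import *
blanks('w1');blanks('w2')
s,im=load('w2');C=cloud(s,im)[200:240,265:310].reshape(-1,3)
K=C[(C[:,2]>.066)&(C[:,2]<.073)];c=cv2.minEnclosingCircle(K[:,:2].astype(np.float32));print('knob',len(K),c,K.mean(0),N(c[0]))
C=cloud(s,im)[190:240,215:275].reshape(-1,3)
K=C[(C[:,2]>.0475)&(C[:,2]<.053)];c=cv2.minEnclosingCircle(K[:,:2].astype(np.float32));print('piv',len(K),c,K.mean(0),N(K.mean(0)))
E
```

```text
w1 [ 339    0   62   57 2526] c [ 0.6166 -0.2698] size [0.0602 0.06  ] ang 65.74 z 0.009 bore []
w1 [ 199    5   78  104 4504] c [ 0.6199 -0.1152] size [0.1005 0.0601] ang 2.32 z 0.0088 bore [array([ 0.5944, -0.1172])]
w1 [   14   124   144   111 10715] c [0.5281 0.1161] size [0.1604 0.1423] ang 74.36 z 0.0108 bore [array([0.5766, 0.107 ])]
w1 [ 393  126   53   79 3534] c [ 0.4417 -0.2962] size [0.0609 0.0999] ang 76.58 z 0.0092 bore [array([ 0.419 , -0.2894])]
w1 [ 244  145   66   83 3264] c [ 0.4595 -0.1151] size [0.1001 0.06  ] ang 1.55 z 0.009 bore [array([ 0.4854, -0.1152])]
w1 [ 551  177   62   60 1945] c [ 0.337  -0.4904] size [0.062  0.0874] ang 63.15 z 0.0111 bore []
w2 [ 562    0   72   57 2651] c [ 0.6161 -0.2698] size [0.0631 0.0596] ang 66.6 z 0.0092 bore []
w2 [ 426    4   67  104 4606] c [ 0.6199 -0.1149] size [0.1001 0.0612] ang 2.37 z 0.0091 bore [array([ 0.5949, -0.115 ])]
w2 [  225   122   129   113 10611] c [0.5281 0.1167] size [0.158  0.1428] ang 74.38 z 0.0111 bore [array([0.5496, 0.1778]), array([0.5376, 0.0937]), array([0.5725, 0.094 ])]
w2 [ 588  127   52   78 3207] c [ 0.4419 -0.2953] size [0.0615 0.0996] ang 76.95 z 0.0094 bore [array([ 0.4182, -0.2883])]
w2 [ 447  144   58   84 3381] c [ 0.4596 -0.1148] size [0.1005 0.0606] ang 1.41 z 0.0093 bore [array([ 0.4853, -0.1133])]
knob 100 ((0.4929776191711426, 0.12484046071767807), 0.006588388234376907) [0.49429151 0.12474492 0.06841774] [-0.05120292  0.00580166]
piv 167 ((0.5096452236175537, 0.17765961587429047), 0.009038389660418034) [0.50961713 0.17747035 0.0496263 ] [-0.04942572  0.0609711 ]
```

```bash
python3 -c "
from bl import *
go((0.493,0.125,0.12),-15.7);go((0.493,0.125,0.051),-15.7)
import numpy as np
r=np.hypot(.0055,.055)
for th in [0.078,.3,.5,.7,.9,1.1,1.3,1.45,1.571]:
    a=th-0.0997; print(th,(np.array([-.05+r*np.sin(a),.0615-r*np.cos(a)])-np.array([-.0512,.0058])).round(4))
"
```

```text
d [-0.0587 -0.0332  0.1496] turn 0.025 rows 3.3 | cur [0.5418 0.0784 0.2696] yaw -14.27 t 2.05 q6 100.1 F [-0.2 -0.5 -0.9] w 0.0853
d [-0.0587 -0.0333  0.2186] turn 0.025 rows 4.6 | cur [0.5418 0.0784 0.2696] yaw -14.27 t 2.05 q6 100.1 F [-0.2 -0.5 -0.9] w 0.0853
0.078 [0.     0.0004]
0.3 [0.0122 0.0015]
0.5 [0.0227 0.0048]
0.7 [0.0324 0.0101]
0.9 [0.0409 0.0172]
1.1 [0.0477 0.0258]
1.3 [0.0527 0.0357]
1.45 [0.0551 0.0436]
1.571 [0.0562 0.0502]
```

Request:
{"op": "play_rows", "data": {
  "targets": "-0.02 -0.012 0.04 0.01 0.3;-0.035 -0.02 0.08 0.025 0.5;-0.0587 -0.0333 0.12 0.025 0.55;-0.0587 -0.0333 0.15 0.025 0.55;-0.0587 -0.0333 0.15 0.025 0.55",
  "force": 40
}}

```text
time_s: 2.55
position: [0.4911, 0.1249, 0.117]
tool_rot: [[0.962, -0.271, -0.007], [-0.271, -0.963, -0.0], [-0.007, 0.002, -1.0]]
ft_force: [0.7, 0.8, 0.9]
grip_width: 0.0384
```

```bash
python3 -c "
from bl import *
s,im=snap('wrist','w3');go((0.493,0.125,0.051),-15.7,s);C=cloud(s,im)
K=C.reshape(-1,3);K=K[(abs(K[:,0]-.493)<.03)&(abs(K[:,1]-.125)<.03)&(K[:,2]>.063)&(K[:,2]<.075)];print(len(K),cv2.minEnclosingCircle(K[:,:2].astype(np.float32)),K[:,2].max())
"
```

```text
d [ 0.0022 -0.0008  0.066 ] turn -0.0007 rows 1.3 | cur [0.4911 0.1249 0.117 ] yaw -15.74 t 2.55 q6 106.6 F [0.7 0.8 0.9] w 0.0384
333 ((0.4932481646537781, 0.12538333237171173), 0.006803660653531551) 0.07069823129495334
```

View pics/w3.png

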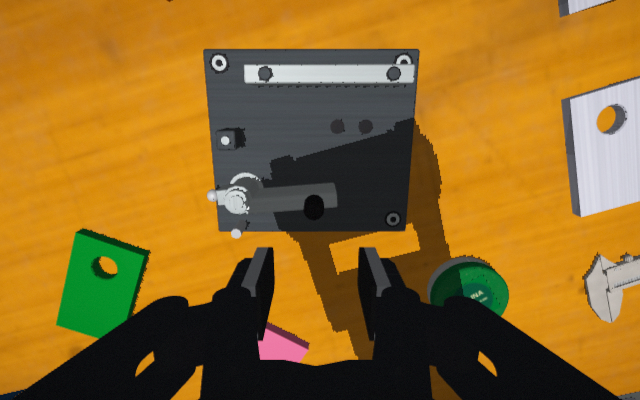

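The knob at (314,207) sits between the finger columns. I'll descend and grip it.

Request:
{"op": "play_rows", "data": {
  "targets": "0 0 0.045 0 0.55;0 0 0.068 0 0.55;0 0 0.068 0 0.9;0 0 0.068 0 0.9;0 0 0.068 0 0.9",
  "force": 40
}}

```text
time_s: 3.1
position: [0.4948, 0.1255, 0.054]
tool_rot: [[0.963, -0.271, 0.004], [-0.271, -0.963, 0.0], [0.004, -0.001, -1.0]]
ft_force: [-0.1, -0.2, -0.5]
grip_width: 0.0084
```

```bash
python3 -c "
from bl import *
s,im=snap('wrist','w4');go((0.493,0.125,0.051),-15.7,s);s,im=snap('scene','s1');cv2.imwrite('pics/s1z.png',cv2.resize(im['pixels'][190:290,200:360][:,:,::-1],None,fx=5,fy=5))
"
```

```text
d [-0.0017  0.001   0.0029] turn -0.0001 rows 0.1 | cur [0.4948 0.1255 0.054 ] yaw -15.71 t 3.1 q6 106.6 F [-0.1 -0.2 -0.5] w 0.0084
```

View pics/w4.png

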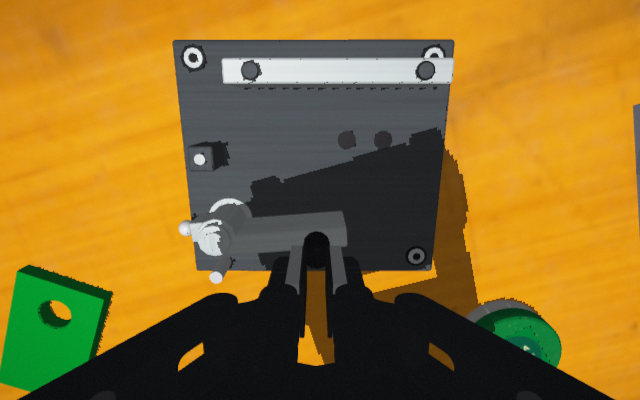

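View pics/s1z.png

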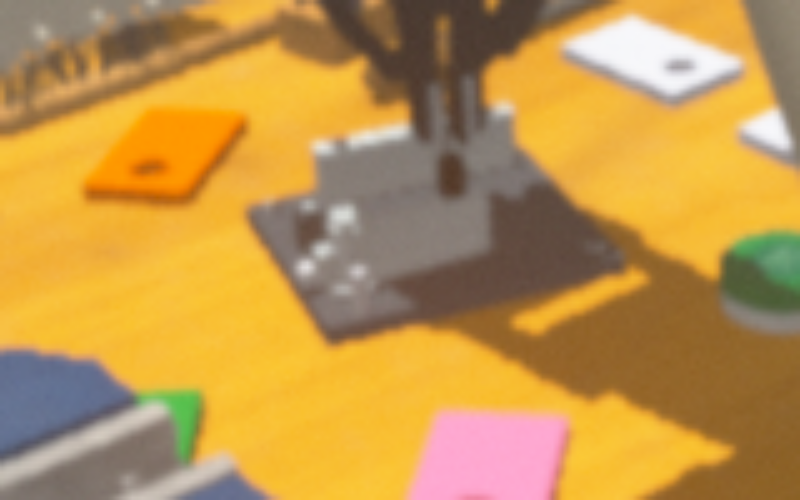

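```bash
python3 -c "
from bl import *
s,im=load('w4')
R=np.array(s['tool_rot']);p=s['position']
for q in [(0,0,0),(0,.007,0),(0,-.007,0),(0,.007,-.019),(0,-.007,-.019),(0.011,0.0042,0)]: print(q,proj(s,im,p+R@np.array(q)).round(1))
C=cloud(s,im)
for v in range(225,300,6): print(v,[tuple(C[v,u].round(3)) for u in (294,306,316,326,338)])
"; python3 -c "
from h import *
s,im=load('w4');cv2.imwrite('pics/w4z.png',cv2.resize(im['pixels'][200:370,220:420][:,:,::-1],None,fx=3.5,fy=3.5))"
```

```text
(0, 0, 0) [314.7 244.7]
(0, 0.007, 0) [328.  244.7]
(0, -0.007, 0) [301.3 244.7]
(0, 0.007, -0.019) [329.5 260.7]
(0, -0.007, -0.019) [299.7 260.7]
(0.011, 0.0042, 0) [322.8 224.9]
225 [(np.float64(0.502), np.float64(0.136), np.float64(0.035)), (np.float64(0.501), np.float64(0.129), np.float64(0.037)), (np.float64(0.499), np.float64(0.124), np.float64(0.037)), (np.float64(0.498), np.float64(0.118), np.float64(0.039)), (np.float64(0.497), np.float64(0.111), np.float64(0.04))]
231 [(np.float64(0.502), np.float64(0.135), np.float64(0.045)), (np.float64(0.5), np.float64(0.129), np.float64(0.045)), (np.float64(0.499), np.float64(0.124), np.float64(0.045)), (np.float64(0.497), np.float64(0.118), np.float64(0.045)), (np.float64(0.495), np.float64(0.112), np.float64(0.044))]
237 [(np.float64(0.498), np.float64(0.136), np.float64(0.044)), (np.float64(0.499), np.float64(0.129), np.float64(0.052)), (np.float64(0.501), np.float64(0.123), np.float64(0.059)), (np.float64(0.497), np.float64(0.119), np.float64(0.052)), (np.float64(0.492), np.float64(0.113), np.float64(0.043))]
243 [(np.float64(0.495
[... 2261 characters left out ...]
), np.float64(0.121), np.float64(0.094)), (np.float64(0.502), np.float64(0.115), np.float64(0.113))]
291 [(np.float64(0.508), np.float64(0.129), np.float64(0.121)), (np.float64(0.486), np.float64(0.132), np.float64(0.083)), (np.float64(0.437), np.float64(0.141), np.float64(-0.002)), (np.float64(0.491), np.float64(0.122), np.float64(0.095)), (np.float64(0.504), np.float64(0.115), np.float64(0.12))]
297 [(np.float64(0.508), np.float64(0.128), np.float64(0.124)), (np.float64(0.435), np.float64(0.149), np.float64(-0.0)), (np.float64(0.433), np.float64(0.142), np.float64(-0.001)), (np.float64(0.489), np.float64(0.122), np.float64(0.097)), (np.float64(0.504), np.float64(0.115), np.float64(0.124))]
```

View pics/w4z.png

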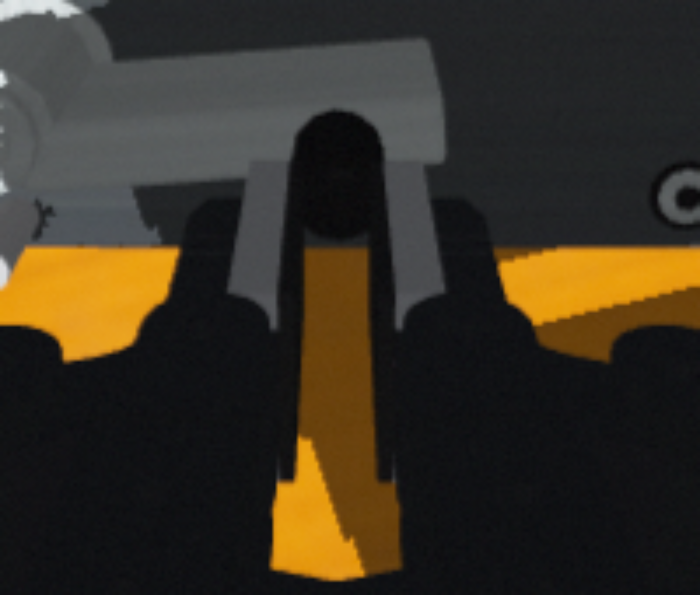

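```bash
python3 -c "
from bl import *
for f in ['w2','w3','w4']:
    s,im=load(f)
    C=cloud(s,im);R=np.array(s['tool_rot']);T=(C-s['position'])@R
    m=(im['range_z']>0)&(abs(T[...,0])<.03)&(abs(T[...,1])<.06)&(T[...,2]<-.0)&(C[...,2]>0.0715)
    Q=T[m];print(f,s['grip_width'],len(Q), 'max tool z',np.sort(Q[:,2])[-200::20].round(4)); 
    L=Q[Q[:,2]>np.sort(Q[:,2])[-400]];print('  x',L[:,0].min().round(4),L[:,0].max().round(4),'y',np.unique(L[:,1].round(3)))
"
```

```text
w2 0.08541130399113599 31331 max tool z [-0.0387 -0.0384 -0.0381 -0.0378 -0.0375 -0.0371 -0.0369 -0.0366 -0.0361
 -0.0357]
  x -0.0114 0.0112 y [-0.049 -0.048 -0.047 -0.046 -0.045 -0.044 -0.043 -0.042  0.043  0.044
  0.045  0.046  0.047  0.048  0.049  0.05 ]
w3 0.03842367558413929 42238 max tool z [-0.0294 -0.0291 -0.0286 -0.0281 -0.0277 -0.0273 -0.0269 -0.0264 -0.0258
 -0.0248]
  x -0.0113 0.0114 y [-0.031 -0.03  -0.029 -0.028 -0.027 -0.025 -0.024 -0.023 -0.022 -0.021
 -0.02  -0.019  0.019  0.02   0.021  0.022  0.023  0.024  0.025  0.026
  0.028  0.029  0.03   0.031  0.032]
w4 0.008355187625163239 42866 max tool z [-0.0296 -0.0291 -0.0287 -0.0283 -0.0277 -0.0273 -0.0268 -0.0264 -0.0258
 -0.0247]
  x -0.0114 0.0115 y [-0.017 -0.016 -0.015 -0.014 -0.013 -0.012 -0.011 -0.01  -0.009 -0.008
 -0.007 -0.006 -0.005 -0.004  0.005  0.006  0.007  0.008  0.009  0.01
  0.011  0.012  0.013  0.014  0.015  0.016  0.017  0.018]
```

```bash
python3 -c "
from bl import *
s,im=load('s1')
C=cloud(s,im);p=s['position'];print(p)
m=(np.hypot(C[...,0]-p[0],C[...,1]-p[1])<.028)&(im['range_z']>0)&(C[...,2]>.03)&(C[...,2]<.14)
hs=C[m][:,2];print(np.histogram(hs,bins=np.arange(.03,.14,.005)))
v,u=np.nonzero(m)
for r in range(v.min(),v.max()+1): 
    k=v==r; print(r,u[k].min(),u[k].max(),C[r,u[k],2].mean().round(3),im['pixels'][r,u[k]].mean().round(0))
print(proj(s,im,p),proj(s,im,p+[0,0,.025]))
"
```

```text
[0.49456836 0.12560743 0.05375677]
(array([24, 32, 40, 20, 10,  9, 10, 12,  3, 12, 20, 28, 25, 29, 22, 27, 25,
       25, 31, 44, 34, 23]), array([0.03 , 0.035, 0.04 , 0.045, 0.05 , 0.055, 0.06 , 0.065, 0.07 ,
       0.075, 0.08 , 0.085, 0.09 , 0.095, 0.1  , 0.105, 0.11 , 0.115,
       0.12 , 0.125, 0.13 , 0.135, 0.14 ]))
194 289 289 0.139 97.0
195 279 290 0.136 83.0
196 280 298 0.136 65.0
197 280 299 0.135 64.0
198 280 299 0.132 64.0
199 280 299 0.132 65.0
200 278 299 0.13 66.0
201 279 299 0.128 68.0
202 281 299 0.125 74.0
203 280 297 0.124 69.0
204 281 296 0.12 69.0
205 281 296 0.118 73.0
206 280 296 0.115 79.0
207 282 296 0.112 84.0
208 282 296 0.109 86.0
209 282 296 0.106 86.0
210 282 296 0.103 86.0
211 282 296 0.101 86.0
212 282 296 0.098 86.0
213 282 296 0.095 88.0
214 282 297 0.093 92.0
215 282 296 0.09 91.0
216 283 296 0.087 92.0
217 283 295 0.085 98.0
218 284 295 0.082 106.0
219 285 294 0.079 113.0
220 286 289 0.079 105.0
221 289 292 0.07 80.0
222 288 292 0.069 72.0
223 288 292 0.067 69.0
224 288 292 0.064 66.0
225 288 292 0.062 67.0
226 288 293 0.058 72.0
227 288 293 0.055 73.0
228 288 296 0.05 94.0
229 289 297 0.048 108.0
230 287 297 0.045 120.0
231 283 297 0.044 124.0
232 280 297 0.043 125.0
233 282 297 0.04 125.0
234 283 297 0.037 126.0
235 282 296 0.035 127.0
236 282 290 0.034 127.0
237 283 290 0.032 128.0
238 285 285 0.031 129.0
[289.85466065 226.25022896] [289.26558361 217.35563642]
```

Both cameras put the fingertips at z≈0.079 while the reported TCP is 0.054. The real tips therefore stand about 25 mm behind the declared TCP, and the fingers closed just above the knob. I'll open, go 26 mm lower and grip again.

Request:
{"op": "play_rows", "data": {
  "targets": "0 0 0 0 0.55;0 0 0 0 0.55;-0.001 0 0.015 0 0.55;-0.001 0 0.027 0 0.55;-0.001 0 0.027 0 0.55",
  "force": 40
}}

```text
time_s: 3.7
position: [0.4916, 0.1261, 0.0239]
tool_rot: [[0.963, -0.27, -0.003], [-0.27, -0.963, -0.0], [-0.002, 0.001, -1.0]]
ft_force: [0.1, -0.7, 0.3]
grip_width: 0.038
```

Request:
{"op": "play_rows", "data": {
  "targets": "0 0 0 0 0.95;0 0 0 0 0.95;0 0 0 0 0.95;0 0 0 0 0.95",
  "force": 40
}}

```text
time_s: 4.1
position: [0.4927, 0.1259, 0.0255]
tool_rot: [[0.963, -0.27, 0.001], [-0.27, -0.963, -0.0], [0.001, -0.0, -1.0]]
ft_force: [-1.0, -2.2, 5.8]
grip_width: 0.0121
```

```bash
python3 -c "
from bl import *
s,im=snap('wrist','w5');go((0.493,0.125,0.051),-15.7,s)
"
```

```text
d [ 0.0006  0.0008 -0.0255] turn 0.0005 rows 0.5 | cur [0.4927 0.1259 0.0255] yaw -15.67 t 4.1 q6 106.7 F [-1.  -2.2  5.8] w 0.0121
```

View pics/w5.png

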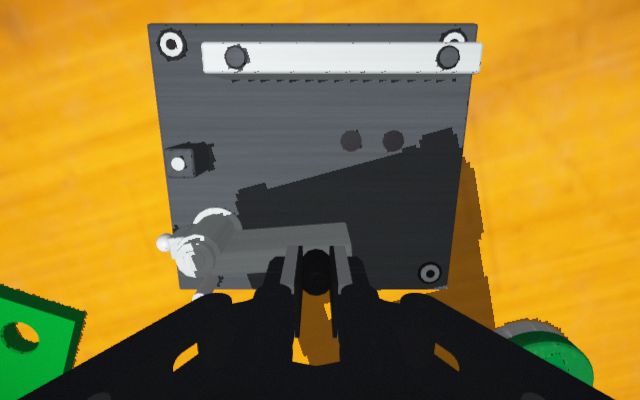

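Request:
{"op": "play_rows", "data": {
  "targets": "0.006 -0.0005 -0.002 0 0.95;0.0122 -0.0015 -0.002 0 0.95;0.0227 -0.0048 -0.002 0 0.95;0.0324 -0.0101 -0.002 0 0.95;0.0409 -0.0172 -0.002 0 0.95"
}}

```text
time_s: 4.65
position: [0.5369, 0.1282, 0.0259]
tool_rot: [[0.963, -0.269, -0.002], [-0.269, -0.963, -0.006], [0.0, 0.006, -1.0]]
ft_force: [2.2, -18.0, -10.1]
grip_width: 0.0119
```

Request:
{"op": "play_rows", "data": {
  "targets": "0.0068 -0.0086 0 0 0.95;0.0118 -0.0185 0 0 0.95;0.0142 -0.0264 0 0 0.95;0.0153 -0.033 0 0 0.95;0.0153 -0.034 0 0 0.95"
}}

```text
time_s: 5.15
position: [0.5635, 0.1579, 0.0265]
tool_rot: [[0.963, -0.27, 0.005], [-0.27, -0.963, -0.004], [0.006, 0.003, -1.0]]
ft_force: [10.7, -15.7, -8.9]
grip_width: 0.0122
```

```bash
python3 -c "
from bl import *
s,im=snap('wrist','w6');go((0.493,0.125,0.051),-15.7,s);print(N(s['position']))
"
```

```text
d [-0.0588  0.0507 -0.0248] turn 0.0006 rows 1.6 | cur [0.5635 0.1579 0.0265] yaw -15.67 t 5.15 q6 110.0 F [ 10.7 -15.7  -8.9] w 0.0122
[0.00773434 0.05666019]
```

View pics/w6.png

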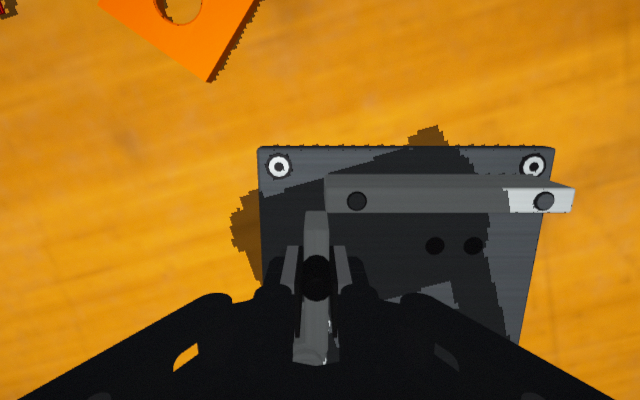

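The stop bar now points straight to the fence, and about 16 N of reaction says it is at its end. I'll release, rise and verify.

Request:
{"op": "play_rows", "data": {
  "targets": "0 0 0 0 0.55;0 0 0 0 0.55;0 0 -0.03 0 0.55;0 0 -0.08 0 0.4;0 0.03 -0.13 0 0.2"
}}

```text
time_s: 5.7
position: [0.5535, 0.1372, 0.1518]
tool_rot: [[0.964, -0.267, 0.001], [-0.267, -0.964, 0.001], [0.001, -0.001, -1.0]]
ft_force: [1.9, -0.9, -0.2]
grip_width: 0.0642
```

Request:
{"op": "play_rows", "data": {
  "targets": "0 0.05 -0.05 -0.06 0;0 0.09 -0.06 -0.06 0;0 0.09 -0.06 -0.06 0"
}}

```text
time_s: 6.0
position: [0.5291, 0.0461, 0.2128]
tool_rot: [[0.977, -0.214, 0.005], [-0.214, -0.977, -0.001], [0.005, -0.0, -1.0]]
ft_force: [-0.1, 0.4, -1.0]
grip_width: 0.0853
```

```bash
python3 -c "
from bl import *
s,im=snap('wrist','w7');go((0.4595,-0.115,0.12),1.5,s)
C=cloud(s,im).reshape(-1,3);
def N2(A): d=A[:,:2]-O;return np.c_[d@ex,d@ey]
n=N2(C);k=(abs(C[:,2]-.0455)<.003)&(n[:,0]>-.06)&(n[:,0]<.028)&(n[:,1]>.02)&(n[:,1]<.09);print('bar',k.sum(),cv2.minAreaRect(n[k].astype(np.float32)))
k=(abs(C[:,2]-.07)<.003)&(n[:,0]>-.07)&(n[:,0]<.05)&(n[:,1]>-.02)&(n[:,1]<.09);print('knob',k.sum(),cv2.minEnclosingCircle(n[k].astype(np.float32)))
k=(abs(C[:,2]-.0455)<.003)&(n[:,0]>.027)&(n[:,0]<.05)&(abs(n[:,1])<.08);print('fence',k.sum(),cv2.minAreaRect(n[k].astype(np.float32)))
k=(abs(C[:,2]-.0115)<.003)&(abs(n[:,0])<.12)&(abs(n[:,1])<.12);print('base',k.sum(),cv2.minAreaRect(n[k].astype(np.float32)))
"; python3 bl.py w7
```

```text
d [-0.0339  0.1723  0.0926] turn -0.2422 rows 4.0 | cur [0.5291 0.0461 0.2128] yaw -12.38 t 6.0 q6 94.6 F [-0.1  0.4 -1. ] w 0.0853
bar 722 ((-0.018843021243810654, 0.0562102384865284), (0.021235084161162376, 0.08250641077756882), 81.03995513916016)
knob 134 ((0.005685286596417427, 0.0552145391702652), 0.006525346077978611)
fence 1423 ((0.03628797456622124, -0.00408283993601799), (0.012165442109107971, 0.11123593151569366), 0.07040616124868393)
base 14728 ((-0.0004439502954483032, 0.0017152652144432068), (0.2757629454135895, 0.19813752174377441), 10.069595336914062)
w7 [ 414    0   75  109 5950] c [ 0.6199 -0.1149] size [0.0998 0.0616] ang 2.28 z 0.009 bore [array([ 0.5945, -0.1147])]
w7 [ 569    0   71   57 2949] c [ 0.6124 -0.2673] size [0.0626 0.0503] ang 65.8 z 0.0091 bore []
w7 [  179   117   150   133 13548] c [0.5285 0.1167] size [0.1588 0.1421] ang 74.3 z 0.011 bore [array([0.5314, 0.072 ]), array([0.5727, 0.098 ])]
w7 [ 593  137   47   89 2952] c [ 0.4433 -0.2897] size [0.052  0.1007] ang 77.99 z 0.0093 bore [array([ 0.4188, -0.2878])]
w7 [ 434  152   65   95 4365] c [ 0.4595 -0.1146] size [0.101  0.0607] ang 1.46 z 0.0092 bore [array([ 0.4855, -0.113 ])]
```

View pics/w7.png

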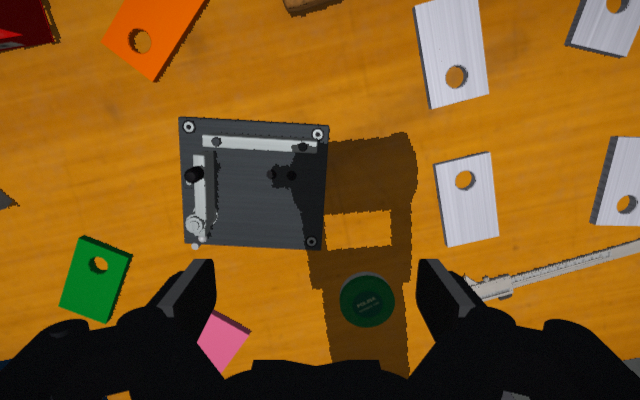

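The stop is home: its knob measures at nest (0.006, 0.055) against (0.005, 0.056) expected. Next is the blank at (0.4595, -0.115).

```bash
python3 -c "
from bl import *
go((0.4545,-0.115,0.06),1.5)"
```

```text
d [-0.0387  0.1737  0.1518] turn -0.2426 rows 4.7 | cur [0.529  0.0465 0.2119] yaw -12.4 t 6.05 q6 94.6 F [ 0.8 -1.   0.6] w 0.0855
```

Request:
{"op": "play_rows", "data": {
  "targets": "-0.008 0.035 0.03 -0.06 0;-0.016 0.07 0.06 -0.12 0;-0.024 0.105 0.09 -0.18 0;-0.032 0.14 0.12 -0.2426 0;-0.0387 0.1737 0.15 -0.2426 0"
}}

```text
time_s: 6.55
position: [0.4537, -0.1127, 0.0581]
tool_rot: [[0.999, 0.032, -0.0], [0.032, -0.999, 0.001], [-0.0, -0.001, -1.0]]
ft_force: [0.5, -1.5, -0.2]
grip_width: 0.0857
```

Request:
{"op": "play_rows", "data": {
  "targets": "0 0 0.02 0 0;0 0 0.02 0 0"
}}

```text
time_s: 6.75
position: [0.453, -0.1118, 0.0372]
tool_rot: [[1.0, 0.028, -0.005], [0.028, -1.0, 0.003], [-0.005, -0.004, -1.0]]
ft_force: [0.6, -0.2, -0.4]
grip_width: 0.0851
```

```bash
python3 -c "
from bl import *
s,im=snap('wrist','w8');go((0.4545,-0.115,-0.027),1.5)
C=cloud(s,im);R=np.array(s['tool_rot']);T=(C-s['position'])@R
m=(im['range_z']>0)&(abs(T[...,0])<.03)&(abs(T[...,1])<.06)&(C[...,2]>0.03);print(T[m][:,2].max(), np.sort(T[m][:,2])[-50])
";python3 bl.py w8
```

```text
d [0.0006 0.0033 0.0657] turn 0.0029 rows 1.3 | cur [ 0.454  -0.1118  0.0387] yaw 1.67 t 6.8 q6 59.9 F [ 1.1  1.  -0.4] w 0.0853
-0.03426598389109934 -0.03642862094455196
w8 [    0     0    61   241 11310] c [0.5078 0.0523] size [0.027  0.1378] ang 74.01 z 0.0107 bore []
w8 [ 273    0  119   12 1249] c [ 0.572  -0.1171] size [0.0047 0.0598] ang 2.09 z 0.0087 bore []
w8 [  268   130   107   160 14914] c [ 0.4595 -0.1151] size [0.1007 0.0601] ang 1.66 z 0.009 bore [array([ 0.4861, -0.1142])]
w8 [  532   160   108   168 10832] c [ 0.4421 -0.2957] size [0.0622 0.1004] ang 76.85 z 0.0091 bore [array([ 0.419 , -0.2884])]
```

View pics/w8.png

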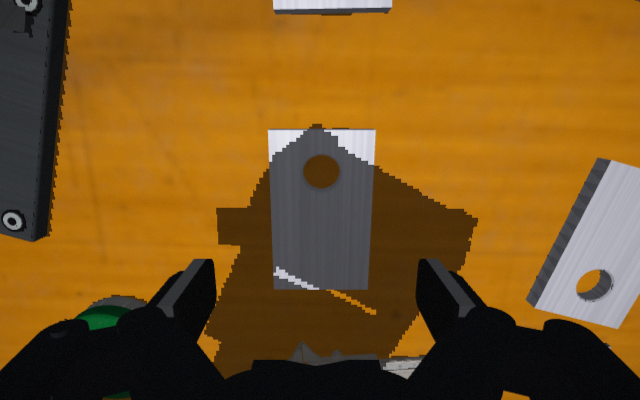

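The blank (268–375, 130–290) is square between the fingers. Descend and grip.

Request:
{"op": "play_rows", "data": {
  "targets": "0 0.003 0.035 0 0;0 0.003 0.06 0 0;0 0.003 0.065 0 0.3;0 0.003 0.065 0 0.5;0 0.003 0.065 0 0.5",
  "force": 40
}}

```text
time_s: 7.3
position: [0.4553, -0.1156, -0.024]
tool_rot: [[1.0, 0.03, 0.002], [0.03, -1.0, -0.001], [0.002, 0.001, -1.0]]
ft_force: [-0.2, 0.0, -0.9]
grip_width: 0.0588
```

Request:
{"op": "play_rows", "data": {
  "targets": "0 0 0 0 0.5;0 0 0 0 0.5;0 0 -0.03 0 0.5",
  "force": 40
}}

```text
time_s: 7.6
position: [0.4531, -0.1151, 0.0034]
tool_rot: [[1.0, 0.029, -0.005], [0.029, -1.0, 0.003], [-0.004, -0.003, -1.0]]
ft_force: [0.0, -0.6, -1.4]
grip_width: 0.0585
```

```bash
python3 -c "
from bl import *
s,im=snap('wrist','w9');go((0.4545,-0.115,-0.027),1.5)
C=cloud(s,im)
for v in (140,165,200,230): print(v,C[v,290:350:20].round(4).tolist())
R=np.array(s['tool_rot']);T=(C-s['position'])@R
for v in range(240,300,6): print(v,T[v,[255,262,270,320,372,380]].round(3).tolist())
"
```

```text
d [-0.0012 -0.0014  0.0355] turn 0.0031 rows 0.7 | cur [ 0.4556 -0.1163  0.0085] yaw 1.68 t 7.65 q6 59.5 F [ 3.  -0.3  3.7] w 0.0583
140 [[0.5065, -0.1015, -0.0001], [0.5067, -0.1112, -0.0003], [0.507, -0.121, -0.0005]]
165 [[0.5005, -0.1041, 0.0354], [0.5008, -0.112, 0.036], [0.5011, -0.1198, 0.0365]]
200 [[0.4851, -0.104, 0.0318], [0.4762, -0.112, -0.0003], [0.4763, -0.1223, -0.0008]]
230 [[0.4739, -0.1045, 0.0374], [0.4723, -0.1126, 0.0326], [0.4737, -0.121, 0.0357]]
240 [[0.016, -0.025, -0.034], [0.016, -0.022, -0.034], [0.016, -0.019, -0.033], [0.016, 0.002, -0.033], [0.016, 0.024, -0.034], [0.016, 0.027, -0.032]]
246 [[0.014, -0.025, -0.033], [0.014, -0.022, -0.034], [0.014, -0.018, -0.035], [0.014, 0.002, -0.034], [0.014, 0.024, -0.034], [0.014, 0.027, -0.034]]
252 [[0.07, 0.0, -0.165], [0.011, -0.022, -0.034], [0.011, -0.019, -0.034], [0.011, 0.002, -0.034], [0.011, 0.024, -0.033], [0.011, 0.027, -0.033]]
258 [[0.008, -0.025, -0.033], [0.008, -0.022, -0.033], [0.008, -0.019, -0.034], [0.008, 0.002, -0.034], [0.008, 0.024, -0.034], [0.008, 0.028, -0.033]]
264 [[0.005, -0.025, 
[... 203 characters left out ...]
0.034], [0.003, 0.002, -0.034], [0.003, 0.024, -0.034], [0.003, 0.028, -0.034]]
276 [[-0.001, -0.026, -0.033], [0.0, -0.022, -0.035], [0.0, -0.019, -0.034], [-0.001, 0.002, -0.033], [0.0, 0.024, -0.034], [-0.0, 0.028, -0.033]]
282 [[-0.003, -0.026, -0.033], [-0.003, -0.023, -0.035], [-0.003, -0.019, -0.034], [-0.003, 0.002, -0.034], [-0.003, 0.025, -0.033], [-0.003, 0.028, -0.034]]
288 [[-0.005, -0.026, -0.035], [-0.006, -0.023, -0.033], [-0.006, -0.019, -0.033], [-0.006, 0.002, -0.033], [-0.006, 0.025, -0.034], [-0.006, 0.028, -0.034]]
294 [[-0.009, -0.026, -0.034], [-0.009, -0.023, -0.034], [-0.009, -0.019, -0.034], [-0.009, 0.002, -0.033], [-0.009, 0.025, -0.034], [-0.009, 0.029, -0.033]]
```

View pics/w9.png

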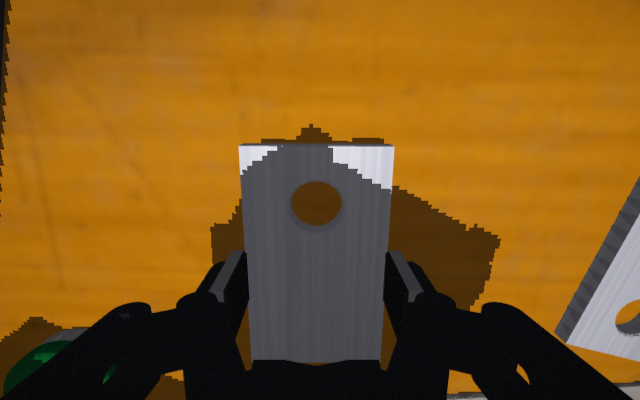

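```bash
python3 -c "
from bl import *
s,im=load('w9');C=cloud(s,im);R=np.array(s['tool_rot']);T=(C-s['position'])@R
T=T[im['range_z']>0]
for z in np.arange(-.02,-.125,-.006):
    k=(T[:,2]<z)&(T[:,2]>z-.006)&(abs(T[:,1])<.09)&(T[:,1]<-.0305)&(T[:,0]<.025)
    if k.sum(): print(z.round(3),k.sum(),T[k][:,1].min().round(3),T[k][:,1].max().round(3),'x',T[k][:,0].min().round(3),T[k][:,0].max().round(3))
x,y=Wn(-.022,0-.005-.005);print(x,y);go((x,y,0.09),74.3);go((0.5,-0.06,0.09),30)
"
```

```text
-0.026 4 -0.034 -0.031 x 0.01 0.011
-0.032 114 -0.042 -0.031 x 0.006 0.011
-0.038 167 -0.042 -0.031 x 0.006 0.011
-0.044 183 -0.042 -0.031 x 0.006 0.011
-0.05 211 -0.043 -0.031 x 0.006 0.011
-0.056 154 -0.042 -0.031 x 0.006 0.011
-0.062 232 -0.041 -0.031 x -0.0 0.012
-0.068 633 -0.06 -0.031 x 0.006 0.014
-0.074 1615 -0.061 -0.031 x -0.013 0.014
-0.08 3900 -0.063 -0.031 x -0.013 0.014
-0.086 1405 -0.064 -0.031 x -0.011 0.016
-0.092 1321 -0.064 -0.031 x 0.0 0.017
-0.098 1725 -0.065 -0.031 x 0.001 0.017
-0.104 1206 -0.066 -0.051 x 0.007 0.014
0.5168146 0.1017262
d [ 0.0678 -0.216  -0.0816] turn -1.2675 rows 8.5 | cur [ 0.4556 -0.1163  0.0085] yaw 1.68 t 7.65 q6 59.5 F [ 3.  -0.3  3.7] w 0.0583
d [ 0.0463 -0.0548 -0.0814] turn -0.4943 rows 3.3 | cur [ 0.4556 -0.1163  0.0085] yaw 1.68 t 7.65 q6 59.5 F [ 3.  -0.3  3.7] w 0.0583
```

Request:
{"op": "play_rows", "data": {
  "targets": "0.005 -0.02 -0.04 -0.145 0.5;0.015 -0.05 -0.055 -0.29 0.5;0.03 -0.08 -0.055 -0.435 0.5;0.045 -0.12 -0.055 -0.58 0.5;0.055 -0.16 -0.055 -0.725 0.5"
}}

```text
time_s: 8.15
position: [0.5057, 0.0471, 0.0604]
tool_rot: [[0.725, 0.688, 0.002], [0.688, -0.725, -0.0], [0.001, 0.001, -1.0]]
ft_force: [0.6, -0.6, -1.6]
grip_width: 0.0582
```

```bash
python3 -c "
from bl import *
x,y=Wn(-.020,-.010);print(x,y);go((x,y,0.045),74.3)
"
```

```text
0.51874 0.101185
d [ 0.0467 -0.0302  0.0154] turn -0.5375 rows 3.6 | cur [0.5057 0.0471 0.0604] yaw 43.5 t 8.15 q6 38.4 F [ 0.6 -0.6 -1.6] w 0.0582
```

Request:
{"op": "play_rows", "data": {
  "targets": "0.012 -0.008 0 -0.14 0.5;0.025 -0.015 0 -0.28 0.5;0.037 -0.023 0 -0.42 0.5;0.0467 -0.0302 0.005 -0.5375 0.5;0.0467 -0.0302 0.015 -0.5375 0.5"
}}

```text
time_s: 8.65
position: [0.5187, 0.1008, 0.0452]
tool_rot: [[0.273, 0.962, 0.002], [0.962, -0.273, 0.0], [0.001, 0.002, -1.0]]
ft_force: [0.0, -0.7, -1.4]
grip_width: 0.0584
```

Request:
{"op": "play_rows", "data": {
  "targets": "0 0 0 0 0.5;0 0 0 0 0.5"
}}

```text
time_s: 8.85
position: [0.5179, 0.0992, 0.0445]
tool_rot: [[0.278, 0.96, -0.001], [0.96, -0.278, -0.0], [-0.0, -0.001, -1.0]]
ft_force: [-0.4, -0.4, -1.5]
grip_width: 0.0586
```

```bash
python3 -c "
from bl import *
s,im=snap('wrist','w10')
x,y=Wn(-.020,-.010);print(x,y);go((x,y,-0.012),74.3)
"
```

```text
0.51874 0.101185
d [0.0021 0.     0.0568] turn -0.0078 rows 1.1 | cur [0.5181 0.0991 0.0448] yaw 73.85 t 8.9 q6 14.1 F [-0.1 -0.5 -1.4] w 0.0583
```

View pics/w10.png

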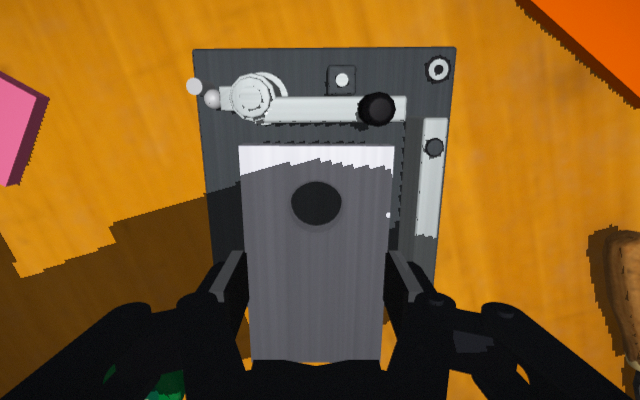

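The blank is over the nest, square to the fence and stop. Lower.

Request:
{"op": "play_rows", "data": {
  "targets": "0.001 0 0.025 -0.008 0.5;0.002 0 0.045 -0.008 0.5;0.002 0 0.052 -0.008 0.5;0.002 0 0.055 -0.008 0.5;0.002 0 0.0565 -0.008 0.5"
}}

```text
time_s: 9.4
position: [0.5191, 0.1014, -0.0113]
tool_rot: [[0.269, 0.963, 0.001], [0.963, -0.269, -0.0], [0.0, 0.001, -1.0]]
ft_force: [-0.4, 0.1, -0.9]
grip_width: 0.0584
```

Request:
{"op": "play_rows", "data": {
  "targets": "0 0 0.001 0 0.5;0 0 0.001 0 0.5"
}}

```text
time_s: 9.6
position: [0.519, 0.1016, -0.0123]
tool_rot: [[0.268, 0.963, 0.001], [0.963, -0.268, -0.0], [0.0, 0.001, -1.0]]
ft_force: [0.3, -0.1, -1.2]
grip_width: 0.0584
```

Request:
{"op": "play_rows", "data": {
  "targets": "0 0 0.0015 0 0.5;0 0 0.0015 0 0.5"
}}

```text
time_s: 9.8
position: [0.5191, 0.1017, -0.0125]
tool_rot: [[0.268, 0.963, 0.002], [0.963, -0.268, -0.0], [0.0, 0.002, -1.0]]
ft_force: [-3.6, -0.5, 13.8]
grip_width: 0.0589
```

Contact at 14 N. Open slightly and lift.

Request:
{"op": "play_rows", "data": {
  "targets": "0 0 -0.001 0 0.22;0 0 -0.001 0 0.22;0 0 -0.02 0 0.22;0 0 -0.06 0 0.22;-0.02 0 -0.10 0 0.1"
}}

```text
time_s: 10.3
position: [0.5132, 0.0834, 0.0866]
tool_rot: [[0.266, 0.964, -0.001], [0.964, -0.266, 0.0], [0.0, -0.001, -1.0]]
ft_force: [1.6, -0.2, 0.3]
grip_width: 0.0771
```

```bash
python3 -c "
from bl import *
go((0.63-.005,-0.115,0.06),182.3)
s,im=snap('wrist','w11')
def top(s,im,z):
    C=cloud(s,im).reshape(-1,3);d=C[:,:2]-O;n=np.c_[d@ex,d@ey];k=(abs(C[:,2]-z)<.003)&(abs(n[:,0])<.07)&(n[:,1]<.055)&(n[:,1]>-.08)&(n[:,0]<.028)
    print(z,k.sum(),cv2.minAreaRect(n[k].astype(np.float32)))
top(s,im,.0215)
"
```

```text
d [-0.1615  0.1605  0.0264] turn -1.8802 rows 12.5 | cur [0.5132 0.0834 0.0866] yaw 74.57 t 10.3 q6 11.6 F [ 1.6 -0.2  0.3] w 0.0771
0.0215 11651 ((-0.02018827386200428, -0.002573300153017044), (0.10614842921495438, 0.06026988849043846), 89.93000030517578)
```

View pics/w11.png

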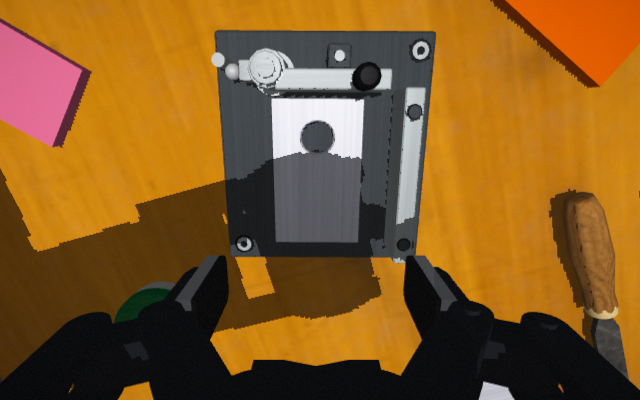

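Request:
{"op": "play_rows", "data": {
  "targets": "-0.03 0.03 0 -0.149 0;-0.055 0.055 0 -0.298 0;-0.08 0.08 0 -0.447 0;-0.1 0.1 0 -0.596 0;-0.12 0.12 0 -0.745 0"
}}

```text
time_s: 10.85
position: [0.5973, -0.0667, 0.0854]
tool_rot: [[-0.461, 0.887, -0.0], [0.887, 0.461, 0.0], [0.0, -0.0, -1.0]]
ft_force: [-0.8, -0.1, 0.1]
grip_width: 0.0852
```

Request:
{"op": "play_rows", "data": {
  "targets": "0 0 0 -0.149 0;0 0 0 -0.298 0;0 0 0 -0.447 0;0 0 0 -0.596 0;0 0 0 -0.745 0"
}}

```text
time_s: 11.35
position: [0.5968, -0.0654, 0.0854]
tool_rot: [[-0.941, 0.339, -0.0], [0.339, 0.941, 0.0], [0.0, -0.0, -1.0]]
ft_force: [0.0, 0.8, -0.1]
grip_width: 0.0857
```

```bash
python3 -c "
from bl import *
go((0.625,-0.115,0.04),182.3)"
```

```text
d [-0.0434 -0.0371  0.0454] turn -0.3862 rows 2.6 | cur [ 0.5968 -0.0654  0.0854] yaw 160.17 t 11.35 q6 -87.7 F [ 0.   0.8 -0.1] w 0.0857
```

Request:
{"op": "play_rows", "data": {
  "targets": "-0.015 -0.012 0.01 -0.14 0;-0.03 -0.025 0.02 -0.28 0;-0.0434 -0.0371 0.04 -0.386 0;-0.0434 -0.0371 0.045 -0.386 0;-0.0434 -0.0371 0.045 -0.386 0"
}}

```text
time_s: 11.85
position: [0.6241, -0.1148, 0.0396]
tool_rot: [[-1.0, -0.031, -0.002], [-0.031, 1.0, 0.001], [0.002, 0.001, -1.0]]
ft_force: [-0.4, -0.7, -0.6]
grip_width: 0.0851
```

```bash
python3 -c "
from bl import *
s,im=snap('wrist','w12');go((0.625,-0.115,-0.025),182.3)";python3 bl.py w12
```

```text
d [-0.0006 -0.0005  0.0656] turn -0.0082 rows 1.3 | cur [ 0.6244 -0.1146  0.0406] yaw -178.17 t 11.9 q6 -112.9 F [-0.2 -0.1  0.1] w 0.0854
w12 [ 552    0   88  183 7711] c [0.5494 0.0375] size [0.1004 0.0471] ang 16.23 z 0.0107 bore []
w12 [  263   136   105   158 14382] c [ 0.6207 -0.1152] size [0.1007 0.0601] ang 2.41 z 0.0089 bore [array([ 0.5932, -0.1155])]
w12 [    0   141   125   140 10563] c [ 0.6221 -0.2722] size [0.0615 0.0717] ang 65.72 z 0.0089 bore [array([ 0.63  , -0.2737])]
w12 [ 205  339  184   22 2558] c [ 0.7145 -0.1266] size [0.0148 0.1254] ang 4.51 z 0.0109 bore []
```

View pics/w12.png

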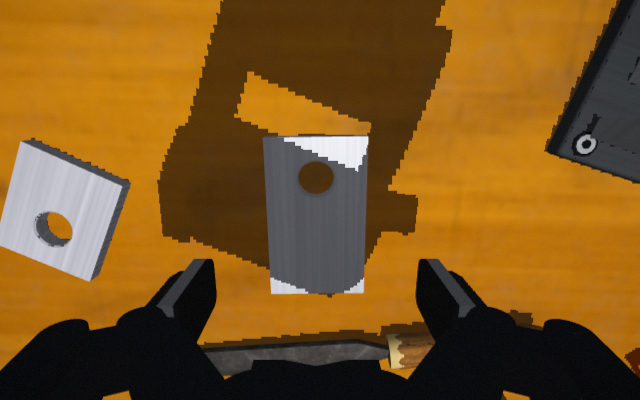

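The second blank at (263–368, 136–294) is centred. The file lies clear behind it. Descend and grip.

Request:
{"op": "play_rows", "data": {
  "targets": "0 0 0.035 -0.008 0;0 0 0.06 -0.008 0;0 0 0.065 -0.008 0.3;0 0 0.065 -0.008 0.5;0 0 0.065 -0.008 0.5"
}}

```text
time_s: 12.4
position: [0.6256, -0.1151, -0.0226]
tool_rot: [[-0.999, -0.042, 0.002], [-0.042, 0.999, -0.001], [-0.002, -0.001, -1.0]]
ft_force: [0.2, -0.4, -1.6]
grip_width: 0.0583
```

Request:
{"op": "play_rows", "data": {
  "targets": "0 0 0 0 0.5;0 0 0 0 0.5;0 0 -0.04 0 0.5;0 0 -0.085 0.1 0.5"
}}

```text
time_s: 12.8
position: [0.6238, -0.1149, 0.0607]
tool_rot: [[-0.998, 0.06, -0.003], [0.06, 0.998, 0.001], [0.003, 0.001, -1.0]]
ft_force: [0.8, 0.0, -1.2]
grip_width: 0.0585
```

```bash
python3 -c "
from bl import *
x,y=Wn(-.020,-.010);go((x,y,0.06),74.3)
s,im=snap('wrist','w13')
C=cloud(s,im);R=np.array(s['tool_rot']);T=(C-s['position'])@R
print(T[[165,240,260],320].round(4));k=(abs(T[...,2]+.034)<.006)&(abs(T[...,1])<.04)&(T[...,0]<.07);print(cv2.minAreaRect(T[k][:,:2].astype(np.float32)),np.median(T[k][:,2]))
"
```

```text
d [0.1178 0.2094 0.0013] turn 1.7852 rows 11.9 | cur [ 0.6238 -0.1149  0.0607] yaw 176.59 t 12.8 q6 -107.7 F [ 0.8  0.  -1.2] w 0.0585
[[ 0.0481  0.0013 -0.033 ]
 [ 0.0165  0.0014 -0.0326]
 [ 0.0071  0.0014 -0.0322]]
((0.0038703568279743195, 6.6414475440979e-05), (0.07987643778324127, 0.10097213089466095), 89.86500549316406) -0.03225838111871322
```

View pics/w13.png

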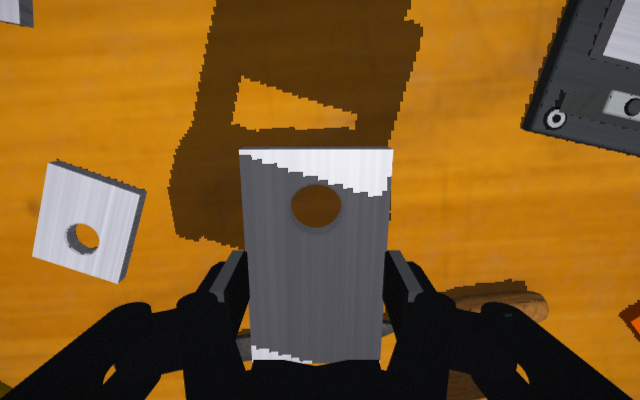

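Request:
{"op": "play_rows", "data": {
  "targets": "0.01 0.02 0 0.149 0.5;0.02 0.035 0 0.298 0.5;0.03 0.055 0 0.447 0.5;0.04 0.075 0 0.596 0.5;0.055 0.1 0 0.745 0.5"
}}

```text
time_s: 13.35
position: [0.5757, -0.0119, 0.061]
tool_rot: [[-0.69, 0.724, 0.001], [0.724, 0.69, -0.0], [-0.001, 0.001, -1.0]]
ft_force: [0.5, 0.4, -1.2]
grip_width: 0.0584
```

Request:
{"op": "play_rows", "data": {
  "targets": "0 0 0 0.149 0.5;0 0 0 0.298 0.5;0 0 0 0.447 0.5;0 0 0 0.596 0.5;0 0 0 0.745 0.5"
}}

```text
time_s: 13.85
position: [0.5757, -0.0122, 0.061]
tool_rot: [[-0.017, 1.0, 0.001], [1.0, 0.017, -0.0], [-0.0, 0.001, -1.0]]
ft_force: [-0.3, 0.1, -1.7]
grip_width: 0.058
```

```bash
python3 -c "
from bl import *
x,y=Wn(-.020,-.010);go((x,y,0.045),74.3)
"
```

```text
d [ 0.1143 -0.0551  0.016 ] turn 0.2908 rows 2.6 | cur [ 0.5757 -0.0122  0.061 ] yaw 90.96 t 13.85 q6 -13.9 F [-0.3  0.1 -1.7] w 0.058
```

Request:
{"op": "play_rows", "data": {
  "targets": "0.04 -0.02 0 0.14 0.5;0.08 -0.04 0 0.28 0.5;0.1143 -0.0551 0 0.291 0.5;0.1143 -0.0551 0.01 0.291 0.5;0.1143 -0.0551 0.016 0.291 0.5"
}}

```text
time_s: 14.35
position: [0.5179, 0.1013, 0.0446]
tool_rot: [[0.263, 0.965, 0.001], [0.965, -0.263, -0.0], [0.0, 0.001, -1.0]]
ft_force: [-0.5, -0.0, -1.7]
grip_width: 0.0584
```

Request:
{"op": "play_rows", "data": {
  "targets": "0 0 0 0 0.5;0 0 0 0 0.5"
}}

```text
time_s: 14.55
position: [0.5185, 0.1, 0.0446]
tool_rot: [[0.266, 0.964, 0.0], [0.964, -0.266, -0.0], [-0.0, 0.0, -1.0]]
ft_force: [-0.6, -0.2, -2.0]
grip_width: 0.0584
```

```bash
python3 -c "
from bl import *
s,im=snap('wrist','w14')
x,y=Wn(-.020,-.010);go((x,y,0.0),74.3)
"
```

```text
d [ 0.0012 -0.0002  0.0448] turn 0.0045 rows 0.9 | cur [0.5186 0.1    0.0448] yaw 74.56 t 14.6 q6 13.5 F [-0.4 -0.9 -0.9] w 0.0583
```

View pics/w14.png

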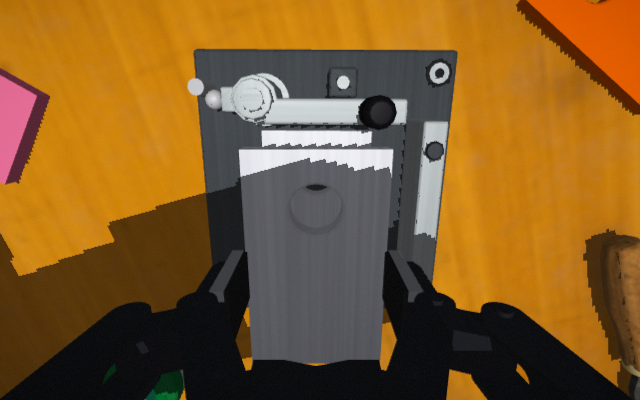

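Aligned above the first blank. Lower.

Request:
{"op": "play_rows", "data": {
  "targets": "0.001 0 0.025 0.004 0.5;0.001 0 0.04 0.004 0.5;0.001 0 0.043 0.004 0.5;0.001 0 0.045 0.004 0.5;0.001 0 0.0455 0.004 0.5"
}}

```text
time_s: 15.1
position: [0.5188, 0.1016, -0.0003]
tool_rot: [[0.269, 0.963, 0.001], [0.963, -0.269, -0.0], [0.0, 0.001, -1.0]]
ft_force: [-0.4, -0.9, -1.7]
grip_width: 0.0582
```

Request:
{"op": "play_rows", "data": {
  "targets": "0 0 0.0007 0 0.5;0 0 0.0007 0 0.5"
}}

```text
time_s: 15.3
position: [0.5185, 0.1018, -0.001]
tool_rot: [[0.269, 0.963, 0.001], [0.963, -0.269, -0.0], [0.0, 0.001, -1.0]]
ft_force: [0.3, -0.3, -1.6]
grip_width: 0.0584
```

Request:
{"op": "play_rows", "data": {
  "targets": "0 0 0.001 0 0.5;0 0 0.001 0 0.5;0 0 0.0015 0 0.5"
}}

```text
time_s: 15.6
position: [0.5186, 0.1018, -0.0016]
tool_rot: [[0.269, 0.963, 0.002], [0.963, -0.269, -0.0], [0.0, 0.002, -1.0]]
ft_force: [-4.7, -0.9, 17.8]
grip_width: 0.0583
```

Request:
{"op": "play_rows", "data": {
  "targets": "0 0 -0.001 0 0.22;0 0 -0.001 0 0.22;0 0 -0.02 0 0.22;0 0 -0.06 0 0.22;-0.02 0 -0.085 0 0.1"
}}

```text
time_s: 16.1
position: [0.5136, 0.0835, 0.084]
tool_rot: [[0.267, 0.964, 0.002], [0.964, -0.267, 0.0], [0.001, 0.002, -1.0]]
ft_force: [-0.5, -0.2, 0.5]
grip_width: 0.0766
```

```bash
cat >> bl.py <<'E'
def top(s,im,z,ymax=.0495):
    C=cloud(s,im).reshape(-1,3);d=C[:,:2]-O;n=np.c_[d@ex,d@ey];k=(abs(C[:,2]-z)<.003)&(abs(n[:,0])<.09)&(n[:,1]<ymax)&(n[:,1]>-.08)&(n[:,0]<.03)
    print(z,k.sum(),cv2.minAreaRect(n[k].astype(np.float32)),np.median(C[k,2]))
E
python3 -c "
from bl import *
go((0.4469,-0.2968,0.085),166.8)
s,im=snap('wrist','w15')
top(s,im,.0315)
"
```

```text
d [-0.3844  0.0372 -0.0012] turn -1.6106 rows 10.7 | cur [0.5136 0.0835 0.084 ] yaw 74.52 t 16.1 q6 11.6 F [-0.5 -0.2  0.5] w 0.0766
0.0315 12825 ((-0.020805003121495247, -0.006657782942056656), (0.06035858020186424, 0.10014858096837997), 0.19905248284339905) 0.030964659937403327
```

View pics/w15.png

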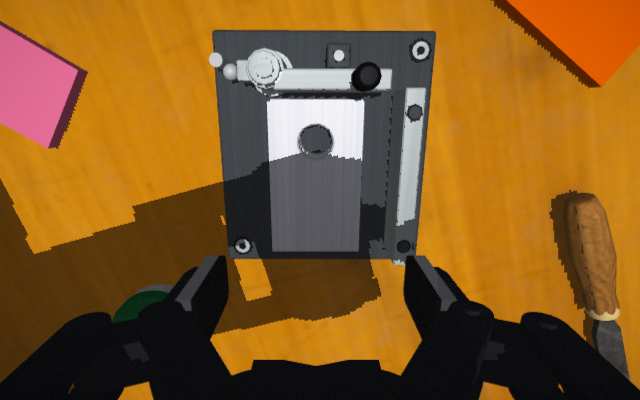

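The two blanks lie stacked; the upper one is at nest (-0.021, -0.007) with its top at z = 0.031. Next is the third blank at (0.442, -0.296).

Request:
{"op": "play_rows", "data": {
  "targets": "-0.045 0.005 0 -0.149 0;-0.09 0.01 0 -0.298 0;-0.135 0.014 0 -0.447 0;-0.18 0.018 0 -0.596 0;-0.225 0.022 0 -0.745 0"
}}

```text
time_s: 16.65
position: [0.4752, -0.1314, 0.0819]
tool_rot: [[-0.384, 0.923, 0.0], [0.923, 0.384, -0.0], [-0.0, 0.0, -1.0]]
ft_force: [1.9, 0.2, -0.1]
grip_width: 0.0856
```

```bash
python3 -c "
from bl import *
go((0.4469,-0.2968,0.06),166.8)
"
```

```text
d [-0.1418 -0.0897  0.0219] turn -0.946 rows 6.3 | cur [ 0.4752 -0.1314  0.0819] yaw 112.6 t 16.65 q6 -51.8 F [ 1.9  0.2 -0.1] w 0.0856
```

Request:
{"op": "play_rows", "data": {
  "targets": "-0.035 -0.022 0 -0.149 0;-0.07 -0.044 0 -0.298 0;-0.105 -0.066 0 -0.447 0;-0.135 -0.085 0.005 -0.596 0;-0.1418 -0.0897 0.02 -0.745 0"
}}

```text
time_s: 17.15
position: [0.4465, -0.2992, 0.0625]
tool_rot: [[-0.903, 0.431, 0.002], [0.431, 0.903, -0.003], [-0.004, -0.002, -1.0]]
ft_force: [-0.0, 1.0, 1.0]
grip_width: 0.0853
```

Request:
{"op": "play_rows", "data": {
  "targets": "0 0 0.01 -0.149 0;0 0 0.02 -0.2 0;0 0 0.02 -0.2 0"
}}

```text
time_s: 17.45
position: [0.4459, -0.2946, 0.0407]
tool_rot: [[-0.969, 0.246, -0.002], [0.246, 0.969, 0.002], [0.002, 0.001, -1.0]]
ft_force: [-0.8, 1.0, 0.3]
grip_width: 0.0853
```

```bash
python3 -c "
from bl import *
s,im=snap('wrist','w16');go((0.4469,-0.2968,-0.025),166.8)";python3 bl.py w16
```

```text
d [-0.0011 -0.0018  0.0665] turn -0.0191 rows 1.3 | cur [ 0.4463 -0.2948  0.0415] yaw 165.71 t 17.5 q6 -121.8 F [0.7 1.4 1. ] w 0.0853
w16 [  259   137   105   157 14208] c [ 0.4423 -0.2963] size [0.06   0.1002] ang 76.34 z 0.0089 bore [array([ 0.4174, -0.2905])]
```

View pics/w16.png

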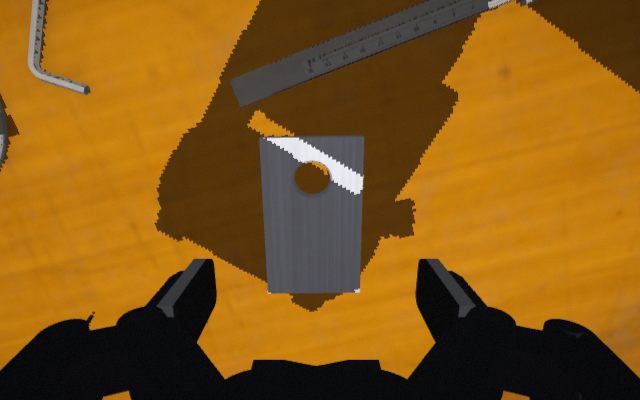

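The third blank (260–363, 136–293) is centred, with the calliper clear beyond it.

Request:
{"op": "play_rows", "data": {
  "targets": "0 -0.0017 0.035 -0.012 0;0 -0.0017 0.06 -0.012 0;0 -0.0017 0.065 -0.012 0.3;0 -0.0017 0.065 -0.012 0.5;0 -0.0017 0.065 -0.012 0.5"
}}

```text
time_s: 18.0
position: [0.4467, -0.2971, -0.0217]
tool_rot: [[-0.972, 0.234, 0.001], [0.234, 0.972, -0.002], [-0.002, -0.001, -1.0]]
ft_force: [0.2, 0.0, -1.8]
grip_width: 0.0582
```

Request:
{"op": "play_rows", "data": {
  "targets": "0 0 0 0 0.5;0 0 0 0 0.5;0 0 -0.04 0 0.5;0 0 -0.085 0.1 0.5"
}}

```text
time_s: 18.4
position: [0.4455, -0.296, 0.0623]
tool_rot: [[-0.944, 0.331, -0.002], [0.331, 0.944, 0.002], [0.003, 0.001, -1.0]]
ft_force: [1.6, -1.5, -1.3]
grip_width: 0.0582
```

```bash
python3 -c "
from bl import *
x,y=Wn(-.020,-.010);go((x,y,0.06),74.3)
s,im=snap('wrist','w17')
C=cloud(s,im);R=np.array(s['tool_rot']);T=(C-s['position'])@R
k=(abs(T[...,2]+.034)<.006)&(abs(T[...,1])<.029)&(T[...,0]<.07);print(cv2.minAreaRect(T[k][:,:2].astype(np.float32)),np.median(T[k][:,2]),T[k].max(0))
"
```

```text
d [0.0623 0.3991 0.0031] turn 1.5074 rows 10.1 | cur [ 0.4455 -0.296   0.0623] yaw 160.67 t 18.4 q6 -117.0 F [ 1.6 -1.5 -1.3] w 0.0582
((0.0034953542053699493, -1.9572675228118896e-05), (0.10087328404188156, 0.05799633637070656), 0.025621524080634117) -0.0312654011043773 [ 0.05393533  0.02899669 -0.02801683]
```

View pics/w17.png

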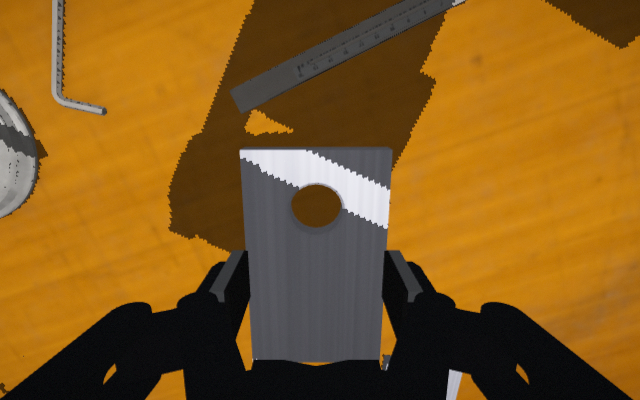

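Request:
{"op": "play_rows", "data": {
  "targets": "0.007 0.045 0 0.149 0.5;0.014 0.09 0 0.298 0.5;0.021 0.135 0 0.447 0.5;0.028 0.18 0 0.596 0.5;0.035 0.225 0 0.745 0.5"
}}

```text
time_s: 18.95
position: [0.4865, -0.0778, 0.0624]
tool_rot: [[-0.51, 0.86, 0.001], [0.86, 0.51, -0.0], [-0.001, 0.001, -1.0]]
ft_force: [1.0, -0.2, -2.1]
grip_width: 0.0584
```

```bash
python3 -c "
from bl import *
x,y=Wn(-.020,-.010);go((x,y,0.06),74.3)
"
```

```text
d [0.1376 0.119  0.0023] turn 0.8088 rows 5.4 | cur [ 0.4865 -0.0778  0.0624] yaw 120.64 t 18.95 q6 -53.5 F [ 1.  -0.2 -2.1] w 0.0584
```

Request:
{"op": "play_rows", "data": {
  "targets": "0.025 0.022 0 0.149 0.5;0.05 0.044 0 0.298 0.5;0.08 0.069 0 0.447 0.5;0.11 0.095 0 0.596 0.5;0.1376 0.119 0 0.745 0.5"
}}

```text
time_s: 19.45
position: [0.5175, 0.1002, 0.0623]
tool_rot: [[0.192, 0.981, 0.001], [0.981, -0.192, -0.0], [0.0, 0.001, -1.0]]
ft_force: [0.9, 0.2, -1.4]
grip_width: 0.0581
```

Request:
{"op": "play_rows", "data": {
  "targets": "0 0 0 0.064 0.5;0 0 0 0.064 0.5;0 0 0 0.064 0.5"
}}

```text
time_s: 19.75
position: [0.5174, 0.0983, 0.0621]
tool_rot: [[0.248, 0.969, 0.0], [0.969, -0.248, -0.0], [-0.0, 0.0, -1.0]]
ft_force: [0.0, -0.6, -1.6]
grip_width: 0.0582
```

```bash
python3 -c "
from bl import *
s,im=snap('wrist','w18')
x,y=Wn(-.020,-.010);go((x,y,0.012),74.3)
"
```

```text
d [0.0034 0.0005 0.0501] turn 0.023 rows 1.0 | cur [0.5174 0.098  0.0621] yaw 75.62 t 19.8 q6 12.2 F [ 0.4 -0.3 -1.3] w 0.0584
```

View pics/w18.png

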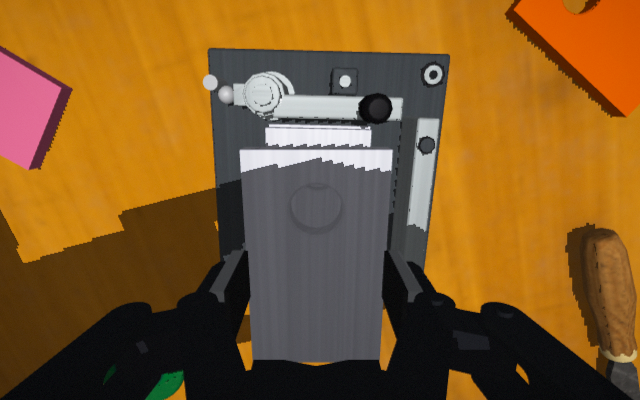

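The third blank hangs over the pile, about 1.3° off in yaw. Correct it and lower.

Request:
{"op": "play_rows", "data": {
  "targets": "0.003 0 0.03 0.022 0.5;0.003 0 0.045 0.022 0.5;0.003 0 0.05 0.022 0.5;0.003 0 0.051 0.022 0.5;0.003 0 0.051 0.022 0.5"
}}

```text
time_s: 20.3
position: [0.5186, 0.1011, 0.0116]
tool_rot: [[0.271, 0.963, 0.001], [0.963, -0.271, -0.0], [0.0, 0.001, -1.0]]
ft_force: [-0.4, 0.1, -2.3]
grip_width: 0.0584
```

Request:
{"op": "play_rows", "data": {
  "targets": "0 0 0.001 0 0.5;0 0 0.001 0 0.5"
}}

```text
time_s: 20.5
position: [0.5184, 0.1014, 0.0105]
tool_rot: [[0.271, 0.963, 0.001], [0.963, -0.271, 0.0], [0.0, 0.001, -1.0]]
ft_force: [1.3, -0.6, -1.5]
grip_width: 0.0583
```

Request:
{"op": "play_rows", "data": {
  "targets": "0 0 0.001 0 0.5;0 0 0.001 0 0.5"
}}

```text
time_s: 20.7
position: [0.5184, 0.1015, 0.0096]
tool_rot: [[0.27, 0.963, 0.001], [0.963, -0.27, -0.0], [0.0, 0.001, -1.0]]
ft_force: [-0.6, 0.3, 5.0]
grip_width: 0.0582
```

Request:
{"op": "play_rows", "data": {
  "targets": "0 0 0.001 0 0.5;0 0 0.001 0 0.5"
}}

```text
time_s: 20.9
position: [0.5185, 0.1015, 0.0095]
tool_rot: [[0.27, 0.963, 0.002], [0.963, -0.27, -0.0], [0.0, 0.002, -1.0]]
ft_force: [-4.1, -0.3, 14.2]
grip_width: 0.0583
```

Request:
{"op": "play_rows", "data": {
  "targets": "0 0 -0.001 0 0.22;0 0 -0.001 0 0.22;0 0 -0.03 0 0.22;0 -0.02 -0.06 0 0.3;0 -0.06 -0.06 0 0.6"
}}

```text
time_s: 21.4
position: [0.4635, 0.1174, 0.0707]
tool_rot: [[0.272, 0.962, 0.008], [0.962, -0.272, -0.0], [0.002, 0.008, -1.0]]
ft_force: [0.0, 0.4, -1.3]
grip_width: 0.0466
```

Request:
{"op": "play_rows", "data": {
  "targets": "0 -0.015 0 0 1;0 -0.015 0 0 1;0 -0.015 0 0 1"
}}

```text
time_s: 21.7
position: [0.4468, 0.1217, 0.0681]
tool_rot: [[0.27, 0.963, 0.001], [0.963, -0.27, -0.0], [0.0, 0.001, -1.0]]
ft_force: [0.0, -0.1, 0.1]
grip_width: 0.0016
```

```bash
python3 -c "
from bl import *
s,im=snap('wrist','w19');print(N(s['position']))
top(s,im,.041)
x,y=Wn(-.090,-.006);go((x,y,-0.008),74.3)
C=cloud(s,im);R=np.array(s['tool_rot']);T=(C-s['position'])@R
T=T[im['range_z']>0]
for z in np.arange(-.014,-.1,-.006):
    k=(T[:,2]<z)&(T[:,2]>z-.006)&(abs(T[:,1])<.07)&(abs(T[:,0])<.025)
    if k.sum(): print(z.round(3),k.sum(),T[k][:,1].min().round(3),T[k][:,1].max().round(3),'x',T[k][:,0].min().round(3),T[k][:,0].max().round(3))
"
```

```text
[-0.09480855 -0.00971883]
0.041 15138 ((-0.010561209172010422, -0.005030501633882523), (0.08118496090173721, 0.1053454652428627), 0.06172141060233116) 0.04091737630009423
d [0.0037 0.0044 0.076 ] turn -0.0002 rows 1.5 | cur [0.4471 0.1216 0.068 ] yaw 74.29 t 21.75 q6 16.2 F [-0.2 -0.8 -0.9] w 0.0002
-0.02 4 -0.004 0.005 x 0.01 0.01
-0.026 237 -0.013 0.013 x 0.006 0.011
-0.032 387 -0.015 0.014 x 0.006 0.011
-0.038 452 -0.015 0.014 x 0.005 0.011
-0.044 493 -0.014 0.014 x 0.006 0.011
-0.05 405 -0.014 0.014 x 0.006 0.011
-0.056 857 -0.012 0.012 x -0.012 0.012
-0.062 868 -0.031 0.031 x -0.01 0.014
-0.068 2483 -0.036 0.035 x -0.013 0.014
-0.074 5463 -0.04 0.04 x -0.009 0.014
-0.08 3425 -0.046 0.045 x -0.01 0.015
-0.086 4216 -0.05 0.049 x -0.009 0.017
-0.092 6977 -0.055 0.054 x -0.005 0.018
-0.098 7664 -0.059 0.059 x 0.001 0.018
```

View pics/w19.png

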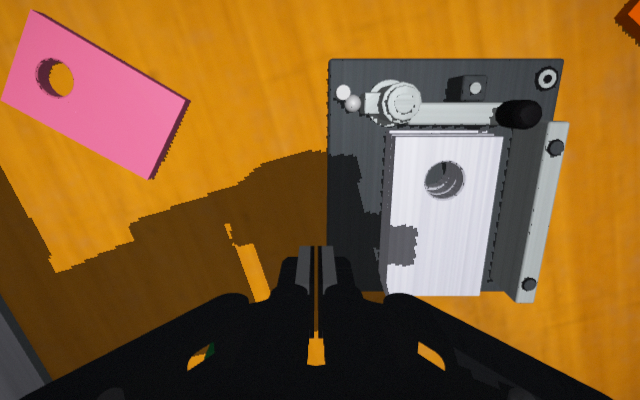

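The three blanks are stacked; the pile's front edge is near nest x = -0.05. The closed fingers, with flat faces at ±14.5 mm, stand in front of it. Go down, then push toward the fence.

Request:
{"op": "play_rows", "data": {
  "targets": "0.0037 0.004 0.035 0 1;0.0037 0.004 0.065 0 1;0.0037 0.004 0.074 0 1;0.0037 0.01 0.074 0 1;0.0037 0.018 0.074 0 1"
}}

```text
time_s: 22.25
position: [0.4656, 0.1203, -0.0052]
tool_rot: [[0.271, 0.963, 0.001], [0.963, -0.271, 0.0], [0.0, 0.001, -1.0]]
ft_force: [-0.5, 1.1, -0.4]
grip_width: -0.0001
```

```bash
python3 -c "
from bl import *
s=status.observe();print(N(s['position']),s['position'],s['ft_force'])"
```

```text
[-0.07627398 -0.00600778] [ 0.46564651  0.12025581 -0.00520782] [-0.48362527  1.10132272 -0.41393241]
```

Request:
{"op": "play_rows", "data": {
  "targets": "0 0.006 0.004 0 1;0 0.012 0.004 0 1;0 0.017 0.004 0 1;0 0.022 0.004 0 1;0 0.026 0.004 0 1"
}}

```text
time_s: 22.75
position: [0.488, 0.1137, -0.0097]
tool_rot: [[0.27, 0.963, -0.003], [0.963, -0.27, 0.0], [-0.0, -0.003, -1.0]]
ft_force: [-7.4, 1.7, 6.1]
grip_width: 0.0002
```

Request:
{"op": "play_rows", "data": {
  "targets": "0 0.001 0 0 1;0 0.002 0 0 1"
}}

```text
time_s: 22.95
position: [0.4897, 0.1132, -0.0097]
tool_rot: [[0.27, 0.963, -0.003], [0.963, -0.27, 0.0], [-0.0, -0.003, -1.0]]
ft_force: [-8.6, 2.2, 6.0]
grip_width: -0.0
```

Request:
{"op": "play_rows", "data": {
  "targets": "0 0.001 0 0 1;0 0.002 0 0 1"
}}

```text
time_s: 23.15
position: [0.4917, 0.1127, -0.0097]
tool_rot: [[0.27, 0.963, -0.003], [0.963, -0.27, 0.0], [-0.0, -0.003, -1.0]]
ft_force: [-8.3, 1.8, 6.0]
grip_width: -0.0001
```

Request:
{"op": "play_rows", "data": {
  "targets": "0 0 -0.002 0 1;0 0.001 -0.002 0 1;0 0.002 -0.002 0 1"
}}

```text
time_s: 23.45
position: [0.4947, 0.112, -0.0078]
tool_rot: [[0.271, 0.963, -0.001], [0.963, -0.271, 0.0], [-0.0, -0.001, -1.0]]
ft_force: [-6.4, 1.8, 6.2]
grip_width: 0.0002
```

Request:
{"op": "play_rows", "data": {
  "targets": "0 0.001 0 0 1;0 0.0015 0 0 1"
}}

```text
time_s: 23.65
position: [0.4959, 0.1116, -0.0077]
tool_rot: [[0.271, 0.963, -0.001], [0.963, -0.271, 0.0], [-0.0, -0.001, -1.0]]
ft_force: [-7.0, 2.4, 6.8]
grip_width: -0.0001
```

Request:
{"op": "play_rows", "data": {
  "targets": "0 0.001 0 0 1;0 0.001 0 0 1"
}}

```text
time_s: 23.85
position: [0.4969, 0.1113, -0.0077]
tool_rot: [[0.27, 0.963, -0.001], [0.963, -0.27, 0.0], [-0.0, -0.001, -1.0]]
ft_force: [-5.7, 2.0, 6.2]
grip_width: 0.0002
```

```bash
python3 -c "
from bl import *
s,im=snap('wrist','w20');print(N(s['position']),s['position'],s['ft_force'])
top(s,im,.041)"
```

```text
[-0.04375197 -0.00616625] [ 0.49691208  0.11130294 -0.007742  ] [-5.65295692  2.04504717  6.20162779]
0.041 22061 ((0.002852778881788254, 0.012646246701478958), (0.08652549982070923, 0.08834263682365417), 57.251407623291016) 0.04089442822691838
```

View pics/w20.png

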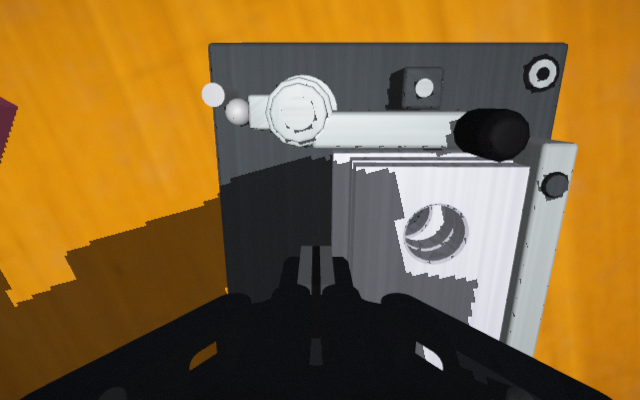

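```bash
cat >> bl.py <<'E'
def prof(s,im,ys=(.045,.03,.01,-.03,-.045),xs=np.arange(-.06,.05,.001)):
    C=cloud(s,im).reshape(-1,3);d=C[:,:2]-O;n=np.c_[d@ex,d@ey]
    for y in ys:
        k=(abs(n[:,1]-y)<.0015)&(C[:,2]<.06)&(n[:,0]>-.06)&(n[:,0]<.045);a=n[k,0];z=C[k,2]
        o=np.argsort(a);a=a[o];z=z[o]
        out=[]
        for lo,hi in ((.006,.0165),(.0165,.026),(.026,.0365),(.0365,.0428),(.0428,.048)):
            q=a[(z>lo)&(z<hi)];out.append('%.0f-%.0f:[%.4f %.4f]%d'%(lo*1e3,hi*1e3,q.min(),q.max(),len(q)) if len(q) else '-')
        print('y',y,out)
E
python3 -c "
from bl import *
s,im=load('w20');prof(s,im,(.046,.043,.03,.01))"
```

```text
y 0.046 ['6-16:[-0.0600 0.0179]687', '16-26:[-0.0369 0.0195]520', '26-36:[0.0298 0.0317]76', '36-43:[0.0298 0.0318]97', '43-48:[0.0298 0.0430]350']
y 0.043 ['6-16:[-0.0599 -0.0369]375', '16-26:[-0.0369 0.0214]527', '26-36:[-0.0305 0.0314]1027', '36-43:[-0.0302 0.0318]1369', '43-48:[-0.0297 0.0431]338']
y 0.03 ['6-16:[-0.0600 -0.0369]345', '16-26:[-0.0369 -0.0303]127', '26-36:[-0.0305 -0.0300]28', '36-43:[-0.0302 0.0316]1360', '43-48:[-0.0112 0.0427]306']
y 0.01 ['6-16:[-0.0599 0.0000]372', '16-26:[-0.0369 0.0083]397', '26-36:[-0.0304 0.0089]288', '36-43:[-0.0301 0.0314]1087', '43-48:[-0.0065 0.0426]269']
```

The profile shows the upper two blanks flush (front edges at -0.030), but the lowest is still 7 mm short at -0.037. The chamfered outer fingertip rode over its edge. I'll use the flat side faces (tool ±x) instead. At this yaw they face the stop, so I push along +y first.

Request:
{"op": "play_rows", "data": {
  "targets": "0 -0.012 0 0 1;0 -0.02 -0.03 0 1;-0.02 -0.02 -0.075 0 1;-0.06 0 -0.075 0 1;-0.088 0.03 -0.075 0 1"
}}

```text
time_s: 24.4
position: [0.5023, 0.0172, 0.0685]
tool_rot: [[0.269, 0.963, 0.003], [0.963, -0.269, -0.001], [-0.0, 0.003, -1.0]]
ft_force: [0.5, 1.1, -0.6]
grip_width: -0.0002
```

```bash
python3 -c "
from bl import *
s,im=snap('wrist','w21');x,y=Wn(-.002,-.088);go((x,y,-0.008),74.3);top(s,im,.041);prof(s,im,(.046,.043,.03,.01,-.03,-.045,-.052))"
```

```text
d [0.011  0.0051 0.0762] turn -0.0025 rows 1.5 | cur [0.5066 0.0123 0.0682] yaw 74.16 t 24.45 q6 3.9 F [ 3.7 -5.6  0.6] w -0.0
0.041 16809 ((-0.0001348312944173813, -0.01528533548116684), (0.08289404213428497, 0.060270246118307114), 89.99333953857422) 0.04089698679071352
y 0.046 ['-', '-', '-', '-', '-']
y 0.043 ['-', '-', '-', '-', '-']
y 0.03 ['6-16:[-0.0600 -0.0000]279', '16-26:[-0.0366 0.0051]122', '26-36:[-0.0040 0.0040]8', '-', '-']
y 0.01 ['6-16:[-0.0600 -0.0383]210', '16-26:[-0.0367 0.0051]73', '-', '36-43:[-0.0299 0.0369]573', '43-48:[-0.0270 0.0421]153']
y -0.03 ['6-16:[-0.0599 -0.0383]166', '16-26:[-0.0369 -0.0324]40', '-', '36-43:[-0.0302 0.0310]570', '43-48:[0.0304 0.0425]131']
y -0.045 ['6-16:[-0.0597 -0.0381]152', '16-26:[-0.0365 -0.0321]40', '-', '36-43:[-0.0301 0.0309]641', '43-48:[0.0273 0.0423]129']
y -0.052 ['6-16:[-0.0600 -0.0383]145', '16-26:[-0.0368 -0.0323]36', '-', '36-43:[-0.0302 0.0310]546', '43-48:[-0.0098 0.0421]112']
```

View pics/w21.png

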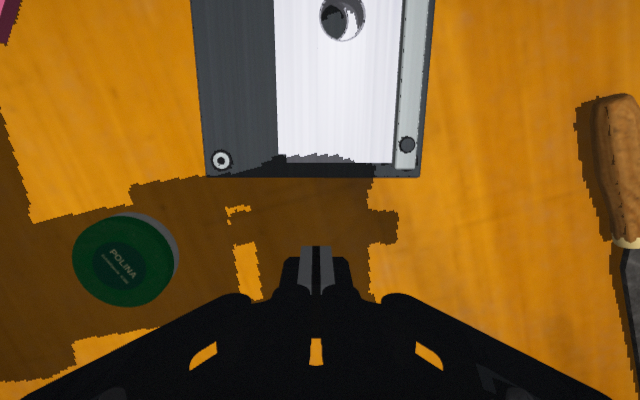

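Request:
{"op": "play_rows", "data": {
  "targets": "0.005 0.003 0.035 0 1;0.005 0.003 0.07 0 1;0.005 0.003 0.0755 0 1;0.005 0.003 0.0755 0 1"
}}

```text
time_s: 24.85
position: [0.5065, 0.0224, -0.0087]
tool_rot: [[0.27, 0.963, -0.001], [0.963, -0.27, 0.0], [-0.0, -0.001, -1.0]]
ft_force: [0.7, -0.2, 0.0]
grip_width: -0.0
```

```bash
python3 -c "
from bl import *
s=status.observe();print(N(s['position']),s['position'],s['ft_force'])"
```

```text
[-0.01050247 -0.08912378] [ 0.50647291  0.0224438  -0.00871572] [ 0.66147702 -0.20135684  0.03090194]
```

Request:
{"op": "play_rows", "data": {
  "targets": "0.005 0.008 0.0005 0 1;0.012 0.008 0.0005 0 1;0.018 0.008 0.0005 0 1;0.022 0.008 0.0005 0 1;0.025 0.008 0.0005 0 1"
}}

```text
time_s: 25.35
position: [0.5216, 0.0442, -0.0084]
tool_rot: [[0.27, 0.963, 0.001], [0.963, -0.27, -0.001], [-0.001, 0.001, -1.0]]
ft_force: [-1.7, -6.9, 5.1]
grip_width: 0.0002
```

Request:
{"op": "play_rows", "data": {
  "targets": "0.001 0 0 0 1;0.002 0 0 0 1"
}}

```text
time_s: 25.55
position: [0.522, 0.0455, -0.0084]
tool_rot: [[0.27, 0.963, 0.001], [0.963, -0.27, -0.001], [-0.001, 0.001, -1.0]]
ft_force: [-2.2, -6.7, 4.6]
grip_width: 0.0002
```

```bash
python3 -c "
from bl import *
s=status.observe();print(N(s['position']),s['position'],s['ft_force'])"
```

```text
[-0.00176331 -0.06266818] [ 0.52204474  0.04554743 -0.00842484] [-2.21004477 -6.66621295  4.59925229]
```

Request:
{"op": "play_rows", "data": {
  "targets": "0.001 0 0 0 1;0.001 0 0 0 1"
}}

```text
time_s: 25.75
position: [0.5224, 0.0466, -0.0084]
tool_rot: [[0.27, 0.963, 0.001], [0.963, -0.27, -0.001], [-0.001, 0.001, -1.0]]
ft_force: [-1.1, -5.8, 4.8]
grip_width: -0.0
```

Request:
{"op": "play_rows", "data": {
  "targets": "0.0007 0 0 0 1;0.0007 0 0 0 1"
}}

```text
time_s: 25.95
position: [0.5225, 0.0472, -0.0084]
tool_rot: [[0.27, 0.963, 0.001], [0.963, -0.27, -0.001], [-0.001, 0.001, -1.0]]
ft_force: [-0.7, -6.1, 4.1]
grip_width: 0.0003
```

Request:
{"op": "play_rows", "data": {
  "targets": "0.0007 0 0 0 1;0.0007 0 0 0 1"
}}

```text
time_s: 26.15
position: [0.5226, 0.0475, -0.0084]
tool_rot: [[0.27, 0.963, 0.001], [0.963, -0.27, -0.002], [-0.002, 0.001, -1.0]]
ft_force: [-2.5, -7.8, 3.9]
grip_width: 0.0004
```

Request:
{"op": "play_rows", "data": {
  "targets": "0.001 0 0 0 1;0.001 0 0 0 1"
}}

```text
time_s: 26.35
position: [0.5226, 0.0476, -0.0084]
tool_rot: [[0.27, 0.963, -0.0], [0.963, -0.27, -0.003], [-0.003, 0.001, -1.0]]
ft_force: [-4.4, -13.6, 6.1]
grip_width: 0.0001
```

```bash
python3 -c "
from bl import *
s,im=snap('wrist','w22');print(N(s['position']),s['position'],s['ft_force']);prof(s,im,(.046,.043,.03,.01,-.03,-.045))
C=cloud(s,im).reshape(-1,3);d=C[:,:2]-O;n=np.c_[d@ex,d@ey]
for x in (-.033,-.025,-.012,.0,.012,.022):
  k=(abs(n[:,0]-x)<.0012)&(n[:,1]<.06)&(n[:,1]>.0)
  for lo,hi in ((.006,.0165),(.0165,.026),(.026,.0365),(.0365,.0432),(.0432,.048)):
    q=n[k&(C[:,2]>lo)&(C[:,2]<hi),1]
    if len(q): print(x,lo,hi,q.min().round(4),q.max().round(4),len(q))
"
```

```text
[-0.00181864 -0.06053107] [ 0.52256977  0.04761977 -0.00840523] [ -4.36248909 -13.63049796   6.10815939]
y 0.046 ['6-16:[-0.0600 -0.0398]483', '16-26:[-0.0371 -0.0355]13', '-', '-', '-']
y 0.043 ['6-16:[-0.0600 -0.0397]454', '16-26:[-0.0374 -0.0350]56', '-', '-', '-']
y 0.03 ['6-16:[-0.0600 0.0030]722', '16-26:[-0.0375 0.0098]256', '26-36:[-0.0107 0.0312]99', '36-43:[-0.0303 0.0318]1487', '43-48:[-0.0262 0.0428]442']
y 0.01 ['6-16:[-0.0599 -0.0396]397', '16-26:[-0.0373 -0.0351]38', '-', '36-43:[-0.0304 0.0311]1735', '43-48:[-0.0255 0.0426]377']
y -0.03 ['6-16:[-0.0599 -0.0392]304', '16-26:[-0.0368 -0.0349]32', '-', '36-43:[-0.0300 0.0311]1344', '43-48:[0.0020 0.0426]278']
y -0.045 ['6-16:[-0.0600 -0.0393]280', '16-26:[-0.0366 -0.0350]28', '-', '36-43:[-0.0301 0.0311]1232', '43-48:[0.0306 0.0425]265']
-0.025 0.0365 0.0432 0.0 0.0403 1022
-0.012 0.006 0.0165 0.0214 0.031 69
-0.012 0.0165 0.026 0.0227 0.0285 22
-0.012 0.026 0.0365 0.0225 0.0282 26
-0.012 0.0365 0.0432 0.0 0.0404 1047
0.0 0.006 0.0165 0.0161 0.0343 285
0.0 0.0165 0.026 0.0146 0.0362 120
0.0 0.026 0.0365 0.0355 0.0364 55
0.0 0.0365 0.0432 0.0001 0.0402 459
0.012 0.026 0.0365 0.0259 0.0259 1
0.012 0.0365 0.0432 0.0 0.0402 1028
0.012 0.0432 0.048 0.0297 0.0297 1
0.022 0.0365 0.0432 0.0 0.0401 1035
```

View pics/w22.png

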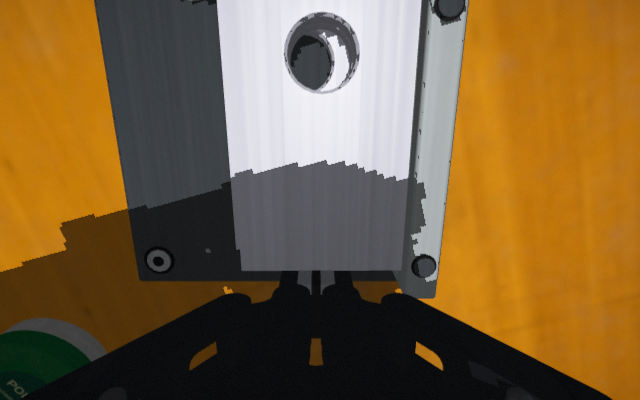

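The pile is pressed against the stop at 13.6 N. Now back off, turn a quarter and push toward the fence with the flat side face, tip low.

Request:
{"op": "play_rows", "data": {
  "targets": "-0.012 0 0 0 1;-0.025 0 -0.03 0 1;-0.025 -0.02 -0.075 0.149 1;-0.015 -0.05 -0.075 0.298 1;0.01 -0.085 -0.075 0.447 1"
}}

```text
time_s: 26.9
position: [0.4435, 0.0814, 0.067]
tool_rot: [[0.667, 0.745, 0.003], [0.745, -0.667, 0.0], [0.002, 0.002, -1.0]]
ft_force: [0.0, 1.0, 1.0]
grip_width: 0.0003
```

Request:
{"op": "play_rows", "data": {
  "targets": "0 0 0 0.149 1;0 0 0 0.298 1;0 0 0 0.447 1;0 0 0 0.596 1;0 0 0 0.745 1"
}}

```text
time_s: 27.4
position: [0.4434, 0.082, 0.066]
tool_rot: [[0.995, 0.098, -0.0], [0.098, -0.995, 0.0], [0.0, -0.0, -1.0]]
ft_force: [-0.3, -0.5, 0.6]
grip_width: -0.0004
```

```bash
python3 -c "
from bl import *
s,im=snap('wrist','w23');x,y=Wn(-.085,-.005);go((x,y,0.03),-15.7)"
```

```text
d [ 0.0178 -0.0401  0.036 ] turn 0.3652 rows 2.4 | cur [0.4434 0.082  0.066 ] yaw 5.22 t 27.45 q6 80.1 F [0.4 0.3 0.9] w 0.0
```

View pics/w23.png

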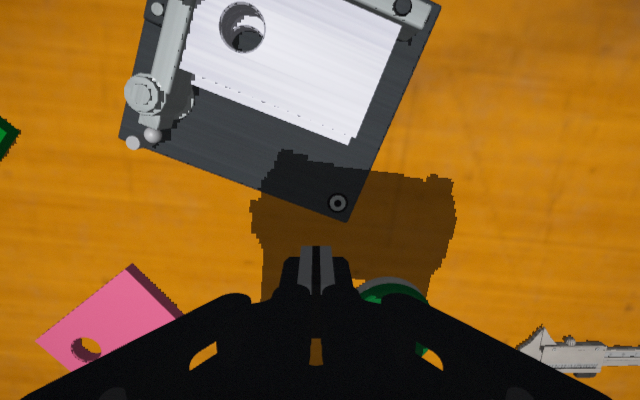

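Request:
{"op": "play_rows", "data": {
  "targets": "0.006 -0.013 0 0.13 1;0.012 -0.027 0 0.26 1;0.0178 -0.0401 0.02 0.365 1;0.0178 -0.0401 0.06 0.365 1;0.0178 -0.0401 0.075 0.365 1"
}}

```text
time_s: 27.95
position: [0.4557, 0.124, -0.0114]
tool_rot: [[0.967, -0.254, -0.003], [-0.254, -0.967, 0.0], [-0.003, 0.001, -1.0]]
ft_force: [-0.1, -0.9, 7.5]
grip_width: 0.0004
```

Request:
{"op": "play_rows", "data": {
  "targets": "0 0 0 0 1;0 0 0 0 1"
}}

```text
time_s: 28.15
position: [0.4569, 0.1238, -0.0092]
tool_rot: [[0.967, -0.255, -0.001], [-0.255, -0.967, 0.0], [-0.001, -0.0, -1.0]]
ft_force: [-0.1, 0.2, -0.3]
grip_width: -0.0
```

```bash
python3 -c "
from bl import *
x,y=Wn(-.044,-.005);go((x,y,-0.0095),-15.7)"
```

```text
d [0.0416 0.0007 0.0003] turn 0.0162 rows 0.8 | cur [ 0.4569  0.1238 -0.0092] yaw -14.77 t 28.15 q6 105.5 F [-0.1  0.2 -0.3] w -0.0
```

Request:
{"op": "play_rows", "data": {
  "targets": "0.01 0 0 0.016 1;0.02 0 0 0.016 1;0.03 0 0 0.016 1;0.036 0 0 0.016 1;0.039 0 0 0.016 1"
}}

```text
time_s: 28.65
position: [0.4941, 0.1138, -0.0091]
tool_rot: [[0.962, -0.273, -0.003], [-0.273, -0.962, 0.001], [-0.003, 0.0, -1.0]]
ft_force: [-10.6, 2.7, 9.1]
grip_width: -0.0001
```

```bash
python3 -c "
from bl import *
x,y=Wn(-.041,-.005);go((x,y,-0.0095),-15.7)"
```

```text
d [0.0061 0.0004 0.0004] turn -0.0024 rows 0.1 | cur [ 0.4941  0.1138 -0.0091] yaw -15.84 t 28.65 q6 105.4 F [-10.6   2.7   9.1] w -0.0001
```

Request:
{"op": "play_rows", "data": {
  "targets": "0.001 0 0 0 1;0.002 0 0 0 1"
}}

```text
time_s: 28.85
position: [0.4944, 0.1136, -0.0092]
tool_rot: [[0.962, -0.272, -0.005], [-0.272, -0.962, 0.001], [-0.005, 0.001, -1.0]]
ft_force: [-9.4, 2.5, 7.7]
grip_width: 0.0001
```

```bash
python3 -c "
from bl import *
x,y=Wn(-.041,-.005);go((x,y,-0.0095),-15.7);s,im=snap('wrist','w24');prof(s,im,(.03,.02,.01,.0,-.01,-.02,-.03,-.045))"
```

```text
d [0.0058 0.0004 0.0003] turn -0.0018 rows 0.1 | cur [ 0.4944  0.1136 -0.0092] yaw -15.81 t 28.85 q6 105.3 F [-9.4  2.5  7.7] w 0.0001
y 0.03 ['6-16:[-0.0597 0.0030]449', '16-26:[-0.0103 0.0095]151', '26-36:[-0.0104 0.0099]96', '36-43:[-0.0298 0.0307]1077', '43-48:[0.0132 0.0423]425']
y 0.02 ['6-16:[-0.0599 0.0021]341', '16-26:[-0.0101 0.0056]28', '26-36:[-0.0101 -0.0084]29', '36-43:[-0.0301 0.0428]1044', '43-48:[-0.0169 0.0427]420']
y 0.01 ['6-16:[-0.0524 -0.0433]54', '-', '26-36:[-0.0400 -0.0398]4', '36-43:[-0.0399 0.0428]1528', '43-48:[-0.0011 0.0427]425']
y 0.0 ['-', '-', '26-36:[-0.0367 -0.0352]75', '36-43:[-0.0366 0.0389]1578', '43-48:[-0.0362 0.0427]479']
y -0.01 ['-', '-', '26-36:[-0.0363 -0.0352]74', '36-43:[-0.0364 0.0427]1584', '43-48:[-0.0366 0.0427]482']
y -0.02 ['6-16:[-0.0523 -0.0434]54', '-', '-', '36-43:[-0.0403 0.0427]1519', '43-48:[-0.0015 0.0426]429']
y -0.03 ['6-16:[-0.0599 -0.0431]204', '-', '-', '36-43:[-0.0296 0.0427]1521', '43-48:[-0.0141 0.0427]433']
y -0.045 ['6-16:[-0.0600 -0.0433]199', '-', '-', '36-43:[-0.0295 0.0427]1527', '43-48:[-0.0191 0.0426]427']
```

View pics/w24.png

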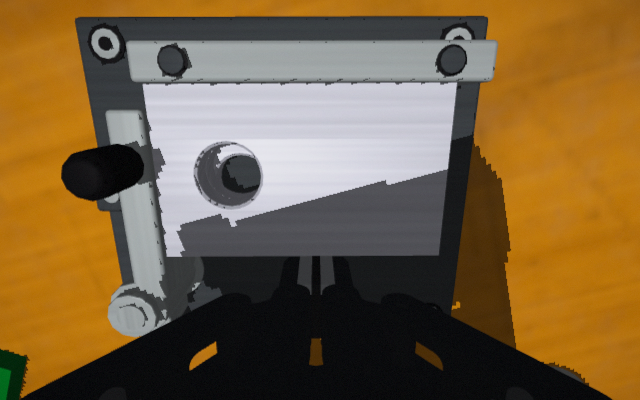

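Request:
{"op": "play_rows", "data": {
  "targets": "0 0 -0.0007 0 1;0.001 0 -0.0007 0 1;0.002 0 -0.0007 0 1"
}}

```text
time_s: 29.2
position: [0.4978, 0.1127, -0.0087]
tool_rot: [[0.962, -0.273, -0.002], [-0.273, -0.962, 0.0], [-0.002, 0.001, -1.0]]
ft_force: [-4.0, 1.2, -1.0]
grip_width: -0.0001
```

Request:
{"op": "play_rows", "data": {
  "targets": "0.001 0 0 0 1;0.002 0 0 0 1;0.002 0 0 0 1"
}}

```text
time_s: 29.5
position: [0.4999, 0.1121, -0.0087]
tool_rot: [[0.962, -0.273, -0.002], [-0.273, -0.962, 0.0], [-0.002, 0.0, -1.0]]
ft_force: [-5.1, 0.5, -2.7]
grip_width: 0.0001
```

Request:
{"op": "play_rows", "data": {
  "targets": "0.0005 0 0 0 1;0.001 0 0 0 1"
}}

```text
time_s: 29.7
position: [0.5006, 0.1119, -0.0088]
tool_rot: [[0.962, -0.273, -0.003], [-0.273, -0.962, 0.0], [-0.002, 0.001, -1.0]]
ft_force: [-5.9, 2.7, -1.7]
grip_width: 0.0
```

Request:
{"op": "play_rows", "data": {
  "targets": "0.0005 0 0 0 1;0.001 0 0 0 1"
}}

```text
time_s: 29.9
position: [0.5008, 0.112, -0.0088]
tool_rot: [[0.962, -0.273, -0.004], [-0.273, -0.962, 0.001], [-0.004, 0.001, -1.0]]
ft_force: [-8.9, 3.4, -0.3]
grip_width: 0.0002
```

Request:
{"op": "play_rows", "data": {
  "targets": "0.0007 0 0 0 1;0.0012 0 0 0 1;0.0012 0 0 0 1"
}}

```text
time_s: 30.2
position: [0.5007, 0.112, -0.0089]
tool_rot: [[0.962, -0.273, -0.007], [-0.273, -0.962, 0.001], [-0.007, 0.001, -1.0]]
ft_force: [-12.8, 4.7, 2.8]
grip_width: 0.0003
```

```bash
python3 -c "
from bl import *
x,y=Wn(-.041,-.005);go((x,y,-0.0095),-15.7);s,im=snap('wrist','w25');print(N(s['position']));prof(s,im,(.04,.03,.02,-.03,-.045))"
```

```text
d [-0.0007  0.0005  0.0006] turn -0.002 rows 0.0 | cur [ 0.5007  0.112  -0.0089] yaw -15.81 t 30.2 q6 105.1 F [-12.8   4.7   2.8] w 0.0003
[-0.04031342 -0.00449905]
y 0.04 ['6-16:[-0.0581 -0.0451]148', '-', '-', '36-43:[-0.0293 0.0308]1425', '43-48:[0.0289 0.0426]373']
y 0.03 ['6-16:[-0.0574 0.0065]420', '16-26:[-0.0102 -0.0076]68', '26-36:[-0.0103 0.0097]98', '36-43:[-0.0296 0.0308]1021', '43-48:[-0.0164 0.0426]393']
y 0.02 ['6-16:[-0.0600 0.0007]289', '16-26:[-0.0099 -0.0079]28', '26-36:[-0.0099 0.0117]44', '36-43:[-0.0295 0.0426]1019', '43-48:[0.0214 0.0425]395']
y -0.03 ['6-16:[-0.0599 -0.0452]172', '-', '-', '36-43:[-0.0295 0.0309]1439', '43-48:[-0.0062 0.0427]391']
y -0.045 ['6-16:[-0.0570 -0.0449]146', '-', '-', '36-43:[-0.0290 0.0428]1450', '43-48:[-0.0023 0.0427]395']
```

View pics/w25.png

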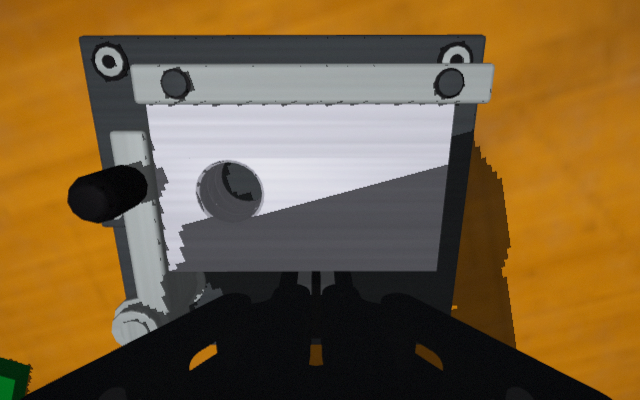

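All three sit at the fence, held with 13 N and bores concentric in x. Back off and repeat the y push with the tip at the better height, since that first push was also slightly low.

Request:
{"op": "play_rows", "data": {
  "targets": "-0.012 0 0 0 1;-0.025 0 -0.03 0 1;-0.025 0.03 -0.075 -0.149 1;-0.01 0.06 -0.08 -0.298 1;0.01 0.09 -0.08 -0.447 1"
}}

```text
time_s: 30.75
position: [0.4901, 0.0207, 0.0742]
tool_rot: [[0.984, 0.176, 0.007], [0.176, -0.984, -0.002], [0.006, 0.003, -1.0]]
ft_force: [1.0, 0.5, -0.4]
grip_width: 0.0002
```

Request:
{"op": "play_rows", "data": {
  "targets": "0.01 0.01 0 -0.149 1;0.02 0.02 0 -0.298 1;0.02 0.02 0 -0.447 1;0.02 0.02 0 -0.596 1;0.02 0.02 0 -0.745 1"
}}

```text
time_s: 31.25
position: [0.5127, 0.0051, 0.0721]
tool_rot: [[0.605, 0.796, 0.003], [0.796, -0.605, -0.001], [0.001, 0.003, -1.0]]
ft_force: [0.5, 0.3, 0.4]
grip_width: -0.0
```

```bash
python3 -c "
from bl import *
x,y=Wn(-.001,-.088);go((x,y,0.03),74.3)"
```

```text
d [ 0.0145 -0.0072  0.0421] turn -0.3762 rows 2.5 | cur [0.5127 0.0051 0.0721] yaw 52.75 t 31.25 q6 24.6 F [0.5 0.3 0.4] w -0.0
```

Request:
{"op": "play_rows", "data": {
  "targets": "0.006 -0.003 0 -0.13 1;0.012 -0.006 0 -0.26 1;0.0145 -0.0072 0.02 -0.376 1;0.0145 -0.0072 0.04 -0.376 1;0.0145 -0.0072 0.04 -0.376 1"
}}

```text
time_s: 31.75
position: [0.5144, 0.0215, 0.0303]
tool_rot: [[0.276, 0.961, -0.002], [0.961, -0.276, 0.0], [-0.0, -0.002, -1.0]]
ft_force: [-0.0, 0.2, -0.9]
grip_width: 0.0002
```

```bash
python3 -c "
from bl import *
x,y=Wn(-.001,-.086);go((x,y,-0.0085),74.3);s,im=snap('wrist','w26')
C=cloud(s,im).reshape(-1,3);d=C[:,:2]-O;n=np.c_[d@ex,d@ey]
for x in (-.027,-.022,.018,.025):
  k=(abs(n[:,0]-x)<.0012)&(n[:,1]<.0)&(n[:,1]>-.07)
  for lo,hi in ((.006,.0135),(.0135,.0195),(.0195,.024),(.024,.03),(.03,.0365),(.0365,.0432)):
    q=n[k&(C[:,2]>lo)&(C[:,2]<hi),1]
    if len(q): print(x,lo,hi,q.min().round(4),q.max().round(4),len(q))
"
```

```text
d [0.0019 0.0016 0.0388] turn -0.0061 rows 0.8 | cur [0.5144 0.0215 0.0303] yaw 73.95 t 31.75 q6 5.3 F [-0.   0.2 -0.9] w 0.0002
-0.027 0.006 0.0135 -0.07 -0.0563 99
-0.027 0.0365 0.0432 -0.0498 -0.0 629
-0.022 0.006 0.0135 -0.07 -0.0564 105
-0.022 0.0365 0.0432 -0.0498 -0.0 634
0.018 0.006 0.0135 -0.0699 -0.0566 102
0.018 0.0365 0.0432 -0.0501 -0.0001 634
0.025 0.006 0.0135 -0.0699 -0.0566 100
0.025 0.0365 0.0432 -0.0502 -0.0 641
```

View pics/w26.png

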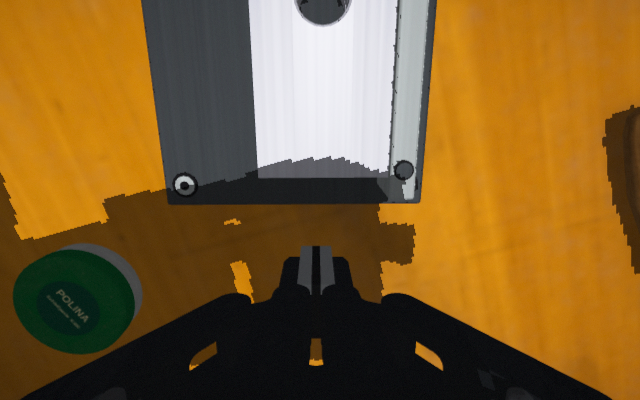

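The top blank's end is at y = -0.050. The lower ends are hidden from here, so I push again.

Request:
{"op": "play_rows", "data": {
  "targets": "0 0 0.02 -0.006 1;0 0 0.0375 -0.006 1;0.006 0 0.0375 -0.006 1;0.014 0 0.0375 -0.006 1;0.021 0 0.0375 -0.006 1"
}}

```text
time_s: 32.3
position: [0.5218, 0.0423, -0.0045]
tool_rot: [[0.27, 0.963, 0.003], [0.963, -0.27, -0.0], [0.0, 0.003, -1.0]]
ft_force: [0.2, 0.0, 0.0]
grip_width: -0.0002
```

Request:
{"op": "play_rows", "data": {
  "targets": "0.001 0 0 0 1;0.002 0 0 0 1;0.003 0 0 0 1"
}}

```text
time_s: 32.6
position: [0.5217, 0.0446, -0.0055]
tool_rot: [[0.27, 0.963, 0.001], [0.963, -0.27, -0.0], [0.0, 0.001, -1.0]]
ft_force: [0.8, 0.3, 0.6]
grip_width: 0.0004
```

```bash
python3 -c "
from bl import *
x,y=Wn(-.001,-.061);go((x,y,-0.0085),74.3)"
```

```text
d [0.0027 0.0008 0.003 ] turn 0.0001 rows 0.1 | cur [ 0.5217  0.0446 -0.0055] yaw 74.31 t 32.6 q6 7.6 F [0.8 0.3 0.6] w 0.0004
```

Request:
{"op": "play_rows", "data": {
  "targets": "0 0 0.0027 0 1;0.001 0 0.0027 0 1;0.002 0 0.0027 0 1;0.003 0 0.0027 0 1"
}}

```text
time_s: 33.0
position: [0.5224, 0.0474, -0.0085]
tool_rot: [[0.271, 0.963, -0.0], [0.963, -0.271, 0.0], [-0.0, -0.0, -1.0]]
ft_force: [-0.3, -0.5, -0.6]
grip_width: 0.0
```

Request:
{"op": "play_rows", "data": {
  "targets": "0.001 0 0 0 1;0.002 0 0 0 1;0.002 0 0 0 1"
}}

```text
time_s: 33.3
position: [0.5225, 0.0477, -0.0085]
tool_rot: [[0.27, 0.963, -0.001], [0.963, -0.27, -0.003], [-0.003, -0.001, -1.0]]
ft_force: [-3.7, -11.6, 0.3]
grip_width: -0.0002
```

Rigid contact came at 12 N straight away, at the same place as before. Back off to a spot where the camera sees both the open end and the front faces.

Request:
{"op": "play_rows", "data": {
  "targets": "-0.012 0 0 0 1;-0.03 0 -0.03 0 1;-0.05 -0.03 -0.06 0 0.8;-0.08 -0.06 -0.07 0 0.5;-0.1 -0.08 -0.07 0 0.3"
}}

```text
time_s: 33.8
position: [0.4174, -0.026, 0.0628]
tool_rot: [[0.271, 0.963, 0.002], [0.963, -0.271, -0.001], [0.0, 0.002, -1.0]]
ft_force: [0.4, -0.4, -0.9]
grip_width: 0.0432
```

Request:
{"op": "play_rows", "data": {
  "targets": "0 0 0 0 0.3;0 0 0 0 0.3;0 0 0 0 0.3"
}}

```text
time_s: 34.1
position: [0.4197, -0.0253, 0.0615]
tool_rot: [[0.27, 0.963, 0.001], [0.963, -0.27, -0.0], [0.0, 0.001, -1.0]]
ft_force: [0.0, 0.8, -1.4]
grip_width: 0.0597
```

```bash
python3 -c "
from bl import *
s,im=snap('wrist','w27');print(N(s['position']),s['position'])
cv2.imwrite('pics/w27z.png',cv2.resize(im['pixels'][0:200,250:550][:,:,::-1],None,fx=2.6,fy=2.6,interpolation=cv2.INTER_CUBIC))
prof(s,im,(.03,.01,-.01,-.03,-.045))
C=cloud(s,im).reshape(-1,3);d=C[:,:2]-O;n=np.c_[d@ex,d@ey]
for x in (-.02,0,.02):
  k=(abs(n[:,0]-x)<.0015)&(n[:,1]<.0)&(n[:,1]>-.07)
  for lo,hi in ((.006,.0135),(.0135,.0195),(.0195,.024),(.024,.03),(.03,.0365),(.0365,.0432)):
    q=n[k&(C[:,2]>lo)&(C[:,2]<hi),1]
    if len(q): print(x,lo,hi,q.min().round(4),q.max().round(4),len(q))
"
```

```text
[-0.08115959 -0.15856535] [ 0.41966177 -0.02528704  0.06150516]
y 0.03 ['-', '-', '-', '-', '-']
y 0.01 ['-', '-', '-', '-', '-']
y -0.01 ['-', '-', '-', '-', '-']
y -0.03 ['6-16:[-0.0562 -0.0336]3', '-', '-', '-', '-']
y -0.045 ['6-16:[-0.0599 -0.0290]322', '16-26:[-0.0297 -0.0290]29', '26-36:[-0.0297 -0.0290]32', '36-43:[-0.0297 0.0313]866', '43-48:[-0.0295 0.0430]187']
-0.02 0.006 0.0135 -0.0699 -0.0502 193
-0.02 0.0135 0.0195 -0.0505 -0.0502 12
-0.02 0.0195 0.024 -0.0505 -0.0501 9
-0.02 0.024 0.03 -0.0505 -0.0501 14
-0.02 0.03 0.0365 -0.0503 -0.05 13
-0.02 0.0365 0.0432 -0.0506 -0.0395 162
0 0.006 0.0135 -0.0698 -0.0502 192
0 0.0135 0.0195 -0.0505 -0.0502 16
0 0.0195 0.024 -0.0504 -0.0499 9
0 0.024 0.03 -0.0504 -0.05 15
0 0.03 0.0365 -0.0504 -0.0499 16
0 0.0365 0.0432 -0.0504 -0.0395 161
0.02 0.006 0.0135 -0.0698 -0.05 195
0.02 0.0135 0.0195 -0.0504 -0.05 15
0.02 0.0195 0.024 -0.0502 -0.05 7
0.02 0.024 0.03 -0.0504 -0.0498 17
0.02 0.03 0.0365 -0.0504 -0.05 12
0.02 0.0365 0.0432 -0.0505 -0.0396 159
```

View pics/w27z.png

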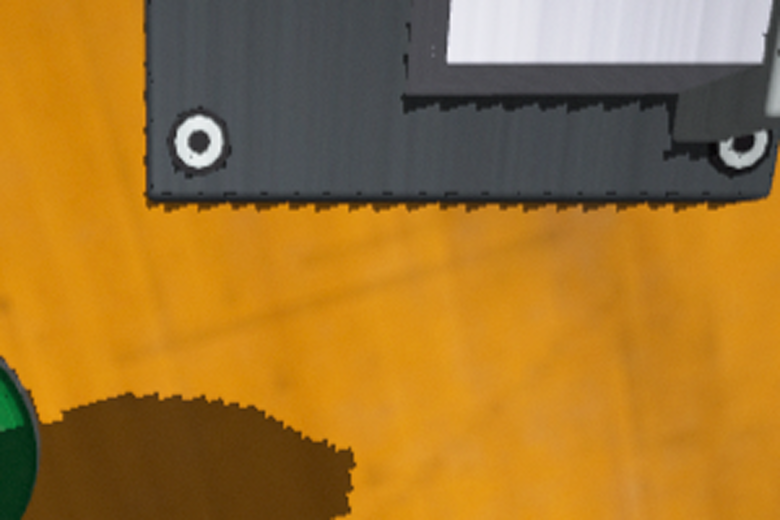

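The pile's front and end faces are plane over the full height (x ≈ -0.0295, y ≈ -0.0503). One last overview of stop, pile and neighbours, clear of everything.

Request:
{"op": "play_rows", "data": {
  "targets": "0 0 -0.05 0 0;0.03 0.01 -0.09 0 0;0.07 0.02 -0.13 0 0;0.08 0.02 -0.15 0 0;0.08 0.02 -0.15 0 0"
}}

```text
time_s: 34.65
position: [0.4621, 0.0482, 0.2144]
tool_rot: [[0.267, 0.964, 0.007], [0.964, -0.267, -0.001], [0.001, 0.006, -1.0]]
ft_force: [1.1, -0.9, 0.3]
grip_width: 0.0856
```

Request:
{"op": "play_rows", "data": {
  "targets": "0 0 0 0 0;0 0 0 0 0"
}}

```text
time_s: 34.85
position: [0.4592, 0.0462, 0.2102]
tool_rot: [[0.271, 0.963, -0.003], [0.963, -0.271, 0.0], [-0.0, -0.003, -1.0]]
ft_force: [0.7, -0.1, 0.6]
grip_width: 0.0854
```

```bash
python3 -c "
from bl import *
s,im=snap('wrist','w28');print(s['position'],s['ft_force'])
prof(s,im,(.045,.03,0,-.03,-.045))
C=cloud(s,im).reshape(-1,3);d=C[:,:2]-O;n=np.c_[d@ex,d@ey]
k=(abs(C[:,2]-.07)<.003)&(n[:,0]>-.07)&(n[:,0]<.05)&(n[:,1]>-.02)&(n[:,1]<.09);print('knob',k.sum(),cv2.minEnclosingCircle(n[k].astype(np.float32)))
k=(abs(C[:,2]-.041)<.002)&(abs(n[:,0])<.05)&(n[:,1]>-.07)&(n[:,1]<.049);
for y in (-.045,-.02,0,.045):
  q=n[k&(abs(n[:,1]-y)<.001),0];print(y,q.min(),q.max())
snap('top','top9')
p=load('top9')[1]['pixels'];cv2.imwrite('pics/top9z.png',cv2.resize(p[140:280,230:450][:,:,::-1],None,fx=3.6,fy=3.6))
"
```

```text
[0.45921807 0.04615936 0.21020813] [ 0.74428751 -0.07916836  0.563021  ]
y 0.045 ['6-16:[-0.0590 -0.0304]107', '16-26:[-0.0301 -0.0296]7', '26-36:[-0.0297 -0.0296]3', '36-43:[-0.0295 0.0305]239', '43-48:[0.0283 0.0421]54']
y 0.03 ['6-16:[-0.0600 0.0103]143', '16-26:[-0.0299 0.0105]13', '26-36:[-0.0296 0.0105]17', '36-43:[-0.0291 0.0303]154', '43-48:[0.0302 0.0420]54']
y 0 ['6-16:[-0.0599 -0.0301]118', '16-26:[-0.0298 -0.0295]5', '26-36:[-0.0297 -0.0295]4', '36-43:[-0.0292 0.0307]221', '43-48:[-0.0145 0.0420]56']
y -0.03 ['6-16:[-0.0598 -0.0295]81', '16-26:[-0.0296 -0.0295]3', '26-36:[-0.0296 -0.0295]3', '36-43:[-0.0293 0.0305]231', '43-48:[0.0126 0.0418]42']
y -0.045 ['6-16:[-0.0598 -0.0300]85', '16-26:[-0.0297 -0.0296]3', '26-36:[-0.0297 -0.0295]3', '36-43:[-0.0296 0.0427]190', '43-48:[0.0305 0.0421]38']
knob 178 ((0.005453104618936777, 0.05437203496694565), 0.006497427821159363)
-0.045 -0.02958453966736143 0.04269259829490997
-0.02 -0.02951184633681597 0.030674176072282847
0 -0.02915197410353105 0.030738838545897144
0.045 -0.02952226606584638 0.030462458880739413
```

View pics/w28.png

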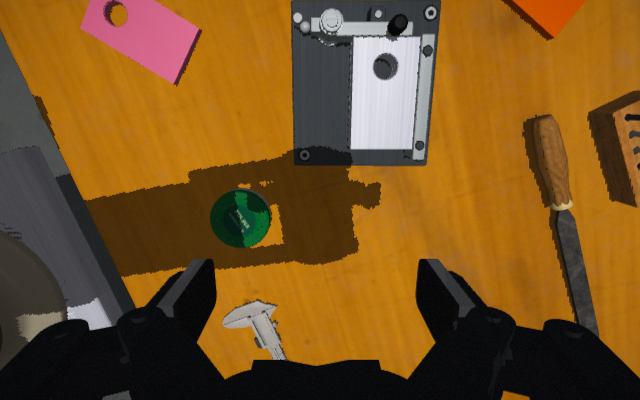

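View pics/top9z.png

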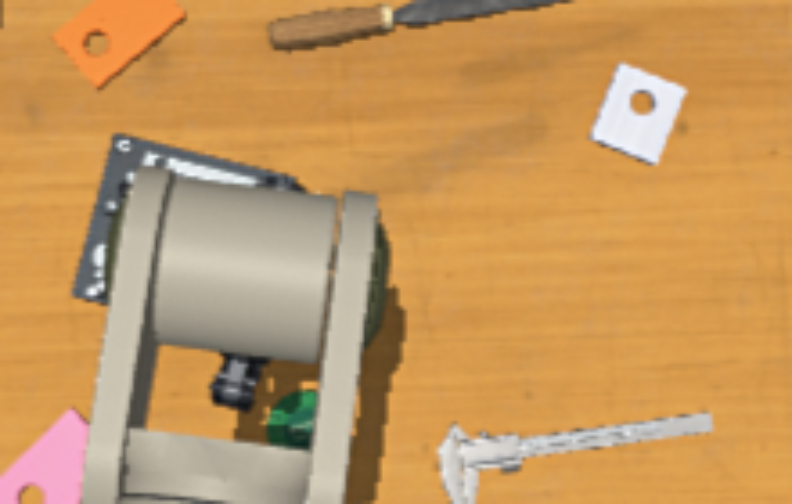

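The stop is home, the pile is flush, and the off-cut, calliper and tin are where they were. Handing in.

```bash
python3 -c "
from rig import env;print(env.close_job())"
```

```text
the job is handed in; nothing more can be done
None
```

The jig is ready and I handed the job in at about 35 s of the 72 s allowed. I swung the end stop home first. Then I stacked the three long blanks flat, bored ends towards the stop, and pushed the pile against the fence and the stop, reading at most about 14 N at the wrist.

**Last checks**
- **Pile against the fence:** the front face measured x ≈ -0.0295 at every height, so all three blanks are flush.
- **Pile against the stop:** the open end measured y ≈ -0.0503 at every height, within the calibration.
- **Pile height and bores:** the pile's top is at about 0.041 m, right for three blanks lying flat. The bores line up and sit at the stop end.
- **End stop:** the knob measured (0.0055, 0.054) in the nest frame against (0.005, 0.056) expected. The 1.6 mm difference is within the camera calibration, and the pile's position agrees with a stop that is fully home.
- **Other things:** the off-cut, calliper and paste tin look unmoved in the final pictures.

**What disagreed or went wrong**
- **Fingertip offset:** both cameras put the fingertips about 25 mm behind the stated TCP. My first grip closed just above the knob; I worked with the measured offset after that.
- **First fence push:** the chamfered fingertip rode over the lowest blank and left it 7 mm short. I pushed again with the flat side of the fingers, and that is the result measured above.
- **Light contact:** one fingertip touched the jig base at about 8 N during the repeat push, well under the limit.

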